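# Box up two soft cheeses at the market stall

## Task

Pack the two spindle-shaped cheeses (tapered at both ends) from the sloping rack into the wooden gift box, lying in its two cradles, one in each, and then close the lid fully. The cheeses are soft and bruise: grip them with no more than 30 newtons a finger, do not bump them, and set them down rather than dropping them. Leave all the other goods where they are.

Things in the scene. Friction and masses are not known exactly. Their poses are not given: they have to be found in the camera images.
- spindle_a: Spindle-shaped smoked cheese, 140 mm long, 50 mm in diameter over its middle 50 mm, tapering to 16 mm tips at both ends, about 0.2 kg. Origin at its centre, x axis along its length. Lies in one of the rack's four troughs, axis up the slope (24 degrees from level), low tip on the lip. The two are alike; either may go in either cradle. Bruises if squeezed with over 30 N a finger.
- spindle_b: Spindle-shaped smoked cheese, 140 mm long, 50 mm in diameter over its middle 50 mm, tapering to 16 mm tips at both ends, about 0.2 kg. Origin at its centre, x axis along its length. Lies in one of the rack's four troughs, axis up the slope (24 degrees from level), low tip on the lip. The two are alike; either may go in either cradle. Bruises if squeezed with over 30 N a finger.
- rack: Fixed wooden rack, 372 mm wide (y), 180 mm deep. Origin on the table under its middle, x towards its high back. Its board slopes up to +x at 24 degrees; board surface 100 mm above the origin. Troughs run up the slope at y = -129, -43, 43, 129 mm, a cheese in each, between two 7 mm high ribs 36 mm apart. Lip 32 mm high at the low edge. Two price cards at the back, up to 210 mm high.
- rack_rail (a point): Middle of the rack's overhead steel rail, 10 mm in diameter, 364 mm long along the rack's y, 285 mm above the table, 42 mm behind the cheeses' centres, on bent posts at the rack's back corners. It is in the way of a gripper coming straight down on the cheeses; coming square to the slope, leaning back towards the robot, is clear.
- box_in (a point): Centre of the inner floor of the gift box: fixed, 177 mm (x) by 212 mm (y) outside, walls and floor 6 mm thick, 68 mm high; this point is 6 mm above the table, x points to the hinge side. Two cradles run along x at y = +46 and -46 mm, each between two ribs 5 mm wide, 7 mm high, 110 mm long, 36 mm apart. A spindle cheese lying in one has its centre 25 mm above this point.
- lid_hinge (a point): Hinge line of the box's lid, on the box's far (+x) upper rim; the lid turns about the y axis of the box through this point.
- lid (a joint): Lid angle in rad: 0 fully closed (level, on the rim), about 1.57 upright; starts open, 1.5 to 1.85. The lid is a board 8 mm thick that covers the box (about 177 by 212 mm), with a stiff hinge: it stays where it is left and must be pushed all the way down.
- lid_handle (a point): Grip point of the small wooden knob on the lid's upper (outer) face near the edge away from the hinge; with the lid open it is on the far side of the lid.
- barrel: Bystander on the rack: straight cylindrical cheese with flat ends, 140 mm long, 50 mm in diameter; origin at its centre, x along its length.
- log: Bystander on the rack: cheese with straight sides and hemispherical ends, 140 mm long, 50 mm in diameter; origin at its centre, x along its length.
- jar: Bystander: jar, 66 mm in diameter, 110 mm high, standing behind the rack and box; origin at the centre of its underside.
- tin: Bystander: small round tin, 56 mm in diameter, 75 mm high, standing behind the rack and box; origin at the centre of its underside.
- bun: Bystander: round bread bun, 84 mm in diameter, 46 mm high, on the left of the table; origin at the centre of its underside.
- bowl: Bystander: white bowl at the right, 120 mm in diameter, 50 mm high; origin at the centre of its underside.
There are look-alikes about, which are no part of the job. Leave any purple or red look-alike of the spindle_a alone.

How it is judged:
On the way:
1. both spindle cheeses lie in the cradles of the open box, let go (x of spindle_a in the frame of box_in between -0.018 and 0.018 m and z of spindle_a in the frame of box_in between 0.019 and 0.031 m and (y of spindle_a in the frame of box_in between 0.036 and 0.056 m or y of spindle_a in the frame of box_in between -0.056 and -0.036 m) and angle between the x axis of each of spindle_a, spindle_b and the x axis of box_in, either way round below 0.15 rad and linear speed of each of spindle_a, spindle_b below 0.02 m/s and contact force between each of spindle_a, spindle_b and the fingers below 0.5 N and x of spindle_b in the frame of box_in between -0.018 and 0.018 m and z of spindle_b in the frame of box_in between 0.019 and 0.031 m and (y of spindle_b in the frame of box_in between 0.036 and 0.056 m or y of spindle_b in the frame of box_in between -0.056 and -0.036 m) and value of joint lid above 0.8 rad), for 0.2 s.
At the end, for the whole second after the job is handed in: Both spindle cheeses lie at rest in the gift box, one in each cradle (centre within 10 mm of the cradle line sideways, within 18 mm lengthways and 6 mm in height, axis within 0.15 rad of the cradle), released, and the lid is closed to within 0.05 rad (x of spindle_a in the frame of box_in between -0.018 and 0.018 m and z of spindle_a in the frame of box_in between 0.019 and 0.031 m and (y of spindle_a in the frame of box_in between 0.036 and 0.056 m or y of spindle_a in the frame of box_in between -0.056 and -0.036 m) and angle between the x axis of each of spindle_a, spindle_b and the x axis of box_in, either way round below 0.15 rad and linear speed of each of spindle_a, spindle_b below 0.02 m/s and contact force between each of spindle_a, spindle_b and the fingers below 0.5 N and x of spindle_b in the frame of box_in between -0.018 and 0.018 m and z of spindle_b in the frame of box_in between 0.019 and 0.031 m and (y of spindle_b in the frame of box_in between 0.036 and 0.056 m or y of spindle_b in the frame of box_in between -0.056 and -0.036 m) and value of joint lid below 0.05 rad); the robot touches nothing.
It fails at once if a spindle cheese is squeezed too hard: more than 70 N from both fingers together (contact force between any of spindle_a, spindle_b and the fingers above 70 N).
It fails at once if a spindle cheese is bumped or pressed: more than 90 N in all, grip included (contact force between any of spindle_a, spindle_b and anything else above 90 N).
It fails at once if a spindle cheese is let fall (out of the fingers at over 0.45 m/s, a drop of about 10 mm) ((contact force between spindle_a and the fingers below 0.5 N and linear speed of spindle_a above 0.45 m/s) or (contact force between spindle_b and the fingers below 0.5 N and linear speed of spindle_b above 0.45 m/s)).
It fails at once if one of the other goods is moved by more than 25 mm (distance of any of barrel, log, jar, tin, bun, bowl from where it was at the start of the episode above 0.025 m).
It also fails if it takes over 72 s, if anything falls off the work surface, if the arm or the gripper's body presses on something with over 40 N, if the wrist force passes 120 N, or if a joint passes its speed limit or range.

## Robot

A 7-joint arm with a two-finger parallel gripper is mounted at the origin on the work surface. World frame = base frame: x ahead of the robot, y to its left, z up, the work surface at z = 0. Lengths are in m, angles in rad, forces in N, time in s.
With the tool pointing down it reaches from about 0.35 to 0.9 m from the base axis. Payload 7.2 kg.
Tool frame: the origin (TCP) lies between the finger pads; the fingertips stand tip_reach ahead of it and the grasp point (between the pads) lies 6 mm ahead of it (tip_reach is the distance from the TCP to the fingertips, in m); z points along the fingers, y is the line along which they close (so a half turn about z gives the same grasp; the last joint's range is limited). The gripper opens to 85 mm and grips with 20 to 120 N. Pads are 22 mm wide; open, the fingers measure 114 mm over their backs; the gripper's body (76 mm by 85 mm) begins 54 mm behind the grasp point. The pads swing forward as they close: fully open they stand 13 mm farther back than shut.
Start: joints at [1.221, 0.411, -0.013, 1.596, 0.006, 1.134, -0.082], TCP at [0.174, -0.6, 0.227] pointing down, gripper open.
Joint ranges: [-2.95, 2.95], [-0.29, 1.99], [-1.47, 1.44], [0.14, 2.54], [-1.03, 4.17], [0.13, 1.85], [-2.86, 2.86]. Speed limits (rad/s): [2.39, 2.39, 3.01, 3.01, 3.14, 3.14, 3.14].

## Interface

Orientations are given as a rotation vector (axis times angle).
In Python, from bench import * gives the robot as it stands.
- The arm moves only by the tool send_rows, never from a script. Its argument "targets" is a list of rows, each a list of 3 entries, a list of its own where there are three numbers: the turn, a rotation vector about the tool's x, y, z in rad, then the shift along the tool's x, y, z in m, then the finger opening in m, from 0 to 0.0854. In form: [[[rx, ry, rz], [tx, ty, tz], hand], ...]. A call has 1 to 5 rows; each row is the pose to reach, as a shift and turn from the pose commanded when the call began, along the tool's axes at that moment; what a row does not reach only later rows make up. A row lasts 1/10 s, in which the tool goes at most 50 mm and 8.59 degrees, less where a joint would pass 70% of its speed; a pose out of reach is approached as far as the arm can. A call with a gripper value outside its range is refused whole. The fingers move at their own pace and stop on an object; the grip force is fixed at half the most. Time passes only in rows, so rows that repeat a pose let the fingers close. It gives the time, the measured TCP pose, the force, the opening and the grip force at its end, in the units of the state.
- observe(): the state, without advancing time (a new reading comes with each control period).
- get_image(name): name is "scene" or "top"; returns a dict with "image" (480x640x3 uint8, red, green, blue), "range_z" (480x640 float32, m along the optical axis (not along the pixel's ray), 0 where there is no reading), "intrinsics" (3x3 intrinsics, pixels), "distortion" ([k1, k2, p1, p2, k3] as OpenCV has them; the pictures are not rectified), "pose" (4x4, takes a point from camera to world coordinates). Camera axes: x right, y down, z forward; pixel columns grow to the right and rows downward; lengths in m; the calibration is good to about 2 mm. A picture is of the moment at which its call begins.
- finish_job(): hands the job in; it is judged then, once.
Trained networks look in a picture, given as the dict that the camera call returned (one of the last four; its "shot" number tells which), for a name from the list of things; names that differ only in an ending like _2 or _b are one class to them, and where a whole thing is asked for, a point or a joint stands for the part that bears it (a point fixed in the world has none). Each returns a list of dicts, best first, with "conf" (0 to 1); they miss things now and then, are a little off and sometimes report something else, mostly with a low value. They report only what shows in the picture. A call takes as long as a camera call. They do not tell look-alikes from the thing itself.
- trace(picture, query): "mask" (480x640 bool, what is visible of it) and "rect" ([left, top, right, bottom] in pixels, round what is visible of it).
- spot_point(picture, query): "position" ([column, row] in pixels: a listed point, or the origin of a listed thing).
The state is a dict: "t": time; "joint_pos": joint angles; "joint_vel": joint speeds; "joint_efforts": joint torques, N m; "tcp_pos": TCP position; "eef_rot": TCP orientation; "wrist_force": force on the tool from outside, world axes, zero at the start; "ft_torque": the same for the moment, N m; "gripper_width": finger opening in m; "finger_force": force on a finger pad.
Only numpy, scipy, OpenCV 4.12 (cv2) and the standard library are available. Lean on these libraries where they do the work, as an engineer would, in place of code of your own. Each camera call takes 0.05 s, during which the arm holds its last target. There are 200 camera calls.

## Working session

There is one attempt and no reset: what is moved stays moved. The work goes in short steps, Python scripts to look and compute and a tool call to move; the robot and the scene stay as the last step left them, time stands still between calls to the robot, and variables do not carry over. Pictures are saved under pics/ and viewed, at most 10 in all, crops included, and the job is handed in when it is done.

Besides the shell and the picture viewer there is one more tool, called after "Call:" by a JSON object that holds its "name" and its "arguments". send_rows: Moves the arm, as the interface text tells. Its arguments: {"type":"object","properties":{"targets":{"type":"array"}},"required":["targets"]}

```bash
ls; mkdir -p pics; cat > h.py <<'E'
from bench import *
import numpy as np, cv2
from scipy.spatial.transform import Rotation as R
def pts(p):
    K=np.array(p["intrinsics"]);D=np.array(p["distortion"],float)
    v,u=np.mgrid[0:480,0:640]
    n=cv2.undistortPoints(np.stack([u,v],-1).reshape(-1,1,2).astype(np.float64),K,D).reshape(480,640,2)
    z=p["range_z"].astype(float)
    c=np.dstack([n[...,0]*z,n[...,1]*z,z])
    T=np.array(p["pose"]);w=c@T[:3,:3].T+T[:3,3]
    w[z<=0]=np.nan
    return w
def save(img,name): cv2.imwrite("pics/"+name,cv2.cvtColor(np.ascontiguousarray(img),cv2.COLOR_RGB2BGR))
E
cat > a.py <<'E'
from h import *
s=observe();print(s)
for n in("scene","top"):
    p=get_image(n);w=pts(p);save(p["image"],n+"0.png");np.save(n+"0.npy",w)
    print(n,np.round(p["pose"],3).tolist())
    for q in["spindle_a","rack","rack_rail","box_in","lid_hinge","lid","lid_handle","barrel","log","jar","tin","bun","bowl"]:
        for f in (trace,spot_point):
            try:r=f(p,q)
            except Exception as e: print(q,f.__name__,str(e)[:60]);continue
            for d in r[:5]:
                if f is trace:
                    m=d["mask"];print(q,"T",round(d["conf"],2),np.array(d["rect"]).round().tolist(),np.nanmedian(w[m],0).round(3) if m.any() else "")
                else:
                    c,rr=np.array(d["position"]);ci,ri=int(round(c)),int(round(rr))
                    print(q,"S",round(d["conf"],2),[round(c),round(rr)],w[ri,ci].round(3) if 0<=ri<480 and 0<=ci<640 else "")
E
python3 a.py
```

```text
pics
{'t': 0.0, 'joint_pos': array([ 1.22078677,  0.41189123, -0.01268155,  1.59707593,  0.00558179,
        1.13430159, -0.08222728]), 'joint_vel': array([-0.00096288,  0.00112892, -0.0015995 , -0.00144963,  0.00133942,
       -0.00174176, -0.00140405]), 'joint_efforts': array([ 1.37054813e-03, -6.00616407e+01,  6.82619847e-01, -2.99407053e+01,
        1.38503624e-02,  1.06343598e-02, -2.58470527e-05]), 'tcp_pos': array([ 0.1736106 , -0.59986181,  0.22594559]), 'eef_rot': array([-3.10887681e+00, -4.40917434e-01,  5.35762747e-04]), 'wrist_force': array([-0.03937996,  0.11042152,  1.04952514]), 'ft_torque': array([-0.01054499,  0.03787826,  0.02765366]), 'finger_force': 0.0, 'gripper_width': 0.08542186778685304}
scene [[0.331, 0.692, -0.641, 1.482], [0.944, -0.232, 0.236, -0.361], [0.015, -0.683, -0.73, 1.245], [0.0, 0.0, 0.0, 1.0]]
spindle_a T 0.9 [425.0, 173.0, 464.0, 190.0] [0.326 0.517 0.037]
spindle_a T 0.88 [392.0, 191.0, 428.0, 215.0] [0.381 0.348 0.043]
spindle_a T 0.68 [331.0, 214.0, 370.0, 226.0] [0.398 0.151 0.036]
spindle_a T 0.59 [397.0, 224.0, 420.0, 249.0] [0.599 0.234 
[... 3972 characters left out ...]
290, 250] [0.561 0.076 0.141]
log T 0.68 [254.0, 226.0, 272.0, 270.0] [0.566 0.156 0.136]
log S 0.75 [263, 246] [0.572 0.158 0.149]
jar T 0.67 [285.0, 180.0, 308.0, 207.0] [0.764 0.072 0.107]
jar T 0.49 [279.0, 229.0, 302.0, 276.0] [0.559 0.072 0.137]
jar S 0.97 [292, 198] [0.75  0.076 0.075]
jar S 0.62 [288, 250] [0.56  0.081 0.147]
tin T 0.56 [334.0, 182.0, 351.0, 205.0] [ 0.768 -0.078  0.072]
tin S 0.54 [342, 196] [ 0.757 -0.087  0.08 ]
bun T 0.81 [146.0, 275.0, 172.0, 301.0] [0.46  0.505 0.039]
bun S 0.68 [160, 290] [0.446 0.496 0.055]
bowl T 0.7 [466.0, 245.0, 504.0, 286.0] [ 0.543 -0.56   0.021]
bowl S 0.93 [479, 270] [ 0.527 -0.545  0.009]
bowl S 0.31 [388, 224] [ 0.664 -0.236  0.077]
```

```bash
python3 - <<'E'
import cv2,numpy as np
a=cv2.imread("pics/top0.png")[165:355,125:515];b=cv2.imread("pics/scene0.png")[160:360,100:490]
c=np.vstack([cv2.resize(a,(600,292),interpolation=cv2.INTER_CUBIC),cv2.resize(b,(600,308),interpolation=cv2.INTER_CUBIC)])
cv2.imwrite("pics/c1.png",c)
E
```

```text
(no output)
```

View pics/c1.png

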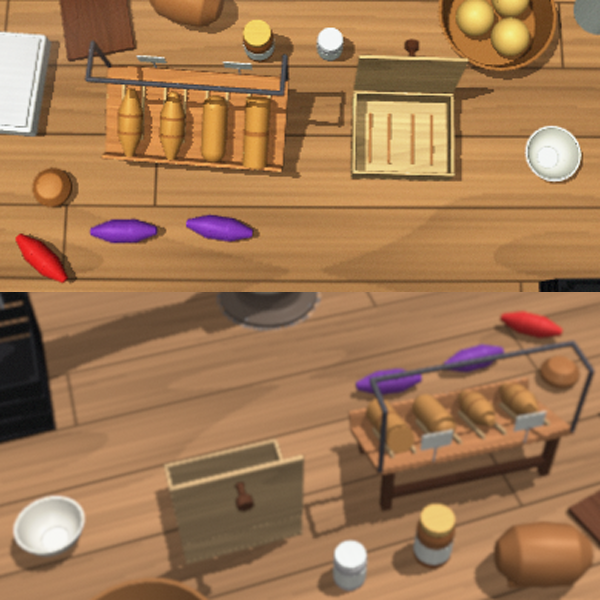

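```bash
cat > b.py <<'E'
from h import *
from scipy.optimize import least_squares
P={}
for n in("scene","top"):
    p=get_image(n);P[n]=(p,pts(p))
def prof(a): return np.interp(np.abs(a),[0,25e-3,70e-3],[25e-3,25e-3,8e-3])
guess={"A":(.578,.325,.13),"B":(.573,.243,.13)}
def ax(yaw): 
    c=np.cos(np.radians(24));return np.array([c*np.cos(yaw),c*np.sin(yaw),np.sin(np.radians(24))])
D={}
for k,g in guess.items():
    D[k]={}
    for n,(p,w) in P.items():
        best=None
        for d in trace(p,"spindle_a"):
            m=d["mask"]; 
            if m.sum()<50: continue
            e=np.linalg.norm(np.nanmedian(w[m],0)[:2]-g[:2])
            if e<.04 and (best is None or e<best[0]): best=(e,m)
        if best is None: print(k,n,"none");continue
        m=cv2.erode(best[1].astype(np.uint8),np.ones((3,3)))>0
        q=w[m];q=q[~np.isnan(q).any(1)&(np.linalg.norm(q-np.array(g),axis=1)<.085)];D[k][n]=q
    def fit(q):
        def f(v):
            u=ax(v[3]);d=q-v[:3];a=d@u;r=np.linalg.norm(d-np.outer(a,u),axis=1)
            return (r-prof(a))*1e3
        s=least_squares(f,[*g,0],loss="soft_l1",x_scale=[.01,.01,.01,.1]);return s
    for n in[*D[k],"both"]:
        q=D[k][n] if n!="both" else np.vstack(list(D[k].values()))
        s=fit(q);print(k,n,len(q),s.x.round(4),"res mm",np.median(np.abs(s.fun)).round(2))
# box
w=P["top"][1]
for n in("top","scene"):
    w=P[n][1];q=w[~np.isnan(w).any(2)]
    r=q[(abs(q[:,0]-.59)<.13)&(abs(q[:,1]+.235)<.14)]
    rim=r[(r[:,2]>.058)&(r[:,2]<.08)&(r[:,0]<.70)]
    print(n,"rim",len(rim),cv2.minAreaRect(rim[:,:2].astype(np.float32)*1000),np.median(rim[:,2]))
    fl=r[(r[:,2]<.009)&(r[:,2]>-.002)&(abs(r[:,0]-.58)<.05)&(abs(r[:,1]+.235)<.06)]
    if len(fl):print("floor z",np.median(fl[:,2]))
    rest=r[r[:,2]>.09] if n=="top" else q[(abs(q[:,0]-.69)<.06)&(abs(q[:,1]+.235)<.105)&(q[:,2]>.09)&(q[:,2]<.24)]
    c=np.median(rest,0)
    for i in range(4):
        c=rest.mean(0);nrm=np.linalg.svd(rest-c,full_matrices=False)[2][2];nrm*=np.sign(nrm[0]) ;rest=rest[abs((rest-c)@nrm)<max(.004,.02/2**i)]
    print("lid",len(rest),c.round(3),nrm.round(3),"yaw",np.arctan2(nrm[1],nrm[0]).round(3),"lidang from vertical",np.arcsin(nrm[2]).round(3),rest.min(0).round(3),rest.max(0).round(3))
    for y in (.07,):
        rl=q[(q[:,2]>.26)&(q[:,2]<.32)&(abs(q[:,1]-.2)<.2)&(abs(q[:,0]-.6)<.15)]
        print("rail",len(rl),np.median(rl,0).round(3),np.polyfit(rl[:,1],rl[:,0],1).round(3))
    for f in("lid_handle","box_in","lid_hinge"):
        for d in spot_point(P[n][0],f)[:1]:print(f,np.round(d["position"]))
E
python3 b.py
```

```text
A scene 318 [ 0.5842  0.3316  0.1161 -0.0712] res mm 1.44
A top 408 [ 0.5818  0.3314  0.1167 -0.1102] res mm 2.43
A both 726 [ 0.5821  0.3318  0.1163 -0.0891] res mm 1.93
B scene 310 [ 0.5765  0.246   0.1159 -0.1035] res mm 1.32
B top 386 [ 0.5775  0.2455  0.1178 -0.0414] res mm 2.67
B both 696 [ 0.5761  0.246   0.1165 -0.096 ] res mm 1.98
top rim 607 ((577.2639770507812, -231.45257568359375), (210.59402465820312, 183.8027801513672), 88.5348892211914) 0.06818072265162534
floor z 0.0051184483828271565
lid 1370 [ 0.675 -0.233  0.178] [ 0.995 -0.021 -0.102] yaw -0.021 lidang from vertical -0.102 [ 0.662 -0.339  0.091] [ 0.688 -0.129  0.256]
rail 627 [0.617 0.202 0.29 ] [0.079 0.609]
lid_handle [395. 193.]
box_in [385. 255.]
lid_hinge [387. 223.]
scene rim 501 ((582.4459838867188, -231.9298095703125), (212.64662170410156, 191.9620819091797), 88.45443725585938) 0.06765120516898593
lid 2516 [ 0.683 -0.237  0.168] [ 0.995 -0.024 -0.094] yaw -0.024 lidang from vertical -0.094 [ 0.67 -0.34  0.09] [ 0.694 -0.13   0.24 ]
rail 738 [0.622 0.189 0.288] [0.067 0.619]
lid_handle [257. 298.]
lid_hinge [256. 311.]
```

```bash
cat >> h.py <<'E'
def Rt(yaw,lean):  # tool x ~ +x, y ~ -y, z down, leaning
    return (R.from_euler("z",yaw)*R.from_euler("y",-lean)*R.from_euler("x",np.pi))
def plan(goals,hand,per=5,cur=None,dt=.045,dr=.14,grasp=True):
    """goals: (pos grasp point, Rot). prints rows per call"""
    if cur is None:
        s=observe();cur=(s["tcp_pos"],R.from_rotvec(s["eef_rot"]))
    seq=[];p,q=np.array(cur[0]),cur[1]
    for g,rg in goals:
        g=np.array(g)-(rg.apply([0,0,.006]) if grasp else 0)
        rv=(q.inv()*rg).as_rotvec();n=max(1,int(np.ceil(max(np.linalg.norm(g-p)/dt,np.linalg.norm(rv)/dr))))
        for i in range(1,n+1): seq.append((p+(g-p)*i/n,q*R.from_rotvec(rv*i/n)))
        p,q=g,rg
    b=cur
    for k in range(0,len(seq),per):
        rows=[]
        for P,Q in seq[k:k+per]:
            rows.append([[round(float(x),3) for x in (b[1].inv()*Q).as_rotvec()],[round(float(x),4) for x in b[1].inv().apply(P-b[0])],hand])
        print(str(rows).replace(" ",""))
        b=(b[0]+b[1].apply(rows[-1][1]),b[1]*R.from_rotvec(rows[-1][0]))
    return b
E
cat > c.py <<'E'
exec(open("b.py").read().split("# box")[0])
for k in D:
    s=fit2=None
    q=np.vstack(list(D[k].values()))
    g=guess[k]
    for yaw in(-.073,):
        u=ax(yaw)
        f=lambda v:((lambda d,a:(np.linalg.norm(d-np.outer(a,u),axis=1)-prof(a))*1e3)(q-v,(q-v)@u))
        s=least_squares(f,[*g],loss="soft_l1",x_scale=.01)
        print(k,s.x.round(4),np.median(abs(s.fun)))
        for n in D[k]:
            a=(D[k][n]-s.x)@u;d=D[k][n]-s.x;r=np.linalg.norm(d-np.outer(a,u),axis=1)
            print(n,"a range",np.percentile(a,[0,1,99,100]).round(3),"r by a",[(round(c,2),np.median(r[abs(a-c)<.01]).round(4)) for c in np.arange(-.07,.08,.02)])
try: print(tip_reach)
except Exception as e: print(e)
lo=np.radians(24);y=-.073
c=np.array([.582,.3317,.1165]);r=Rt(y,lo)
print(r.as_matrix().round(2))
z=r.apply([0,0,1]);e=plan([((.45,-.35,.33),Rt(.1,0)),((.48,0,.36),Rt(0,.2)),(c-.11*z,r)],.066)
E
python3 c.py
```

```text
A scene 347 [ 0.5838  0.3317  0.116  -0.0762] res mm 1.07
A top 439 [ 0.5839  0.3305  0.1176 -0.0547] res mm 2.46
A both 786 [ 0.5835  0.3314  0.1166 -0.0695] res mm 1.85
B scene 328 [ 0.5766  0.2459  0.1157 -0.0819] res mm 1.4
B top 399 [ 0.5772  0.2445  0.1168 -0.0546] res mm 2.52
B both 727 [ 0.5764  0.2455  0.116  -0.0723] res mm 1.97
A [0.5834 0.3314 0.1166] 1.8683390887274127
scene a range [-0.047 -0.043  0.07   0.074] r by a [(np.float64(-0.07), np.float64(nan)), (np.float64(-0.05), np.float64(0.0171)), (np.float64(-0.03), np.float64(0.0228)), (np.float64(-0.01), np.float64(0.0244)), (np.float64(0.01), np.float64(0.0244)), (np.float64(0.03), np.float64(0.0225)), (np.float64(0.05), np.float64(0.0158)), (np.float64(0.07), np.float64(0.0089))]
top a range [-0.061 -0.057  0.064  0.067] r by a [(np.float64(-0.07), np.float64(0.0116)), (np.float64(-0.05), np.float64(0.0171)), (np.float64(-0.03), np.float64(0.0236)), (np.float64(-0.01), np.float64(0.0248)), (np.float64(0.01), np.float64(0.0259)), (np.float64(0.03), np.float64(0.0229)), (np.float64(0.05), np.float64(0.0176)), (np.floa
[... 1578 characters left out ...]
0301,-0.173,-0.0144],0.066],[[-0.007,0.125,0.063],[0.0376,-0.2163,-0.0179],0.066]]
[[[-0.001,0.025,0.012],[0.0052,-0.0436,-0.0031],0.066],[[-0.002,0.05,0.025],[0.0104,-0.0873,-0.0062],0.066],[[-0.005,0.074,0.032],[0.0151,-0.1244,0.0105],0.066],[[-0.007,0.098,0.04],[0.0198,-0.1615,0.0273],0.066],[[-0.01,0.123,0.048],[0.0245,-0.1986,0.044],0.066]]
[[[-0.002,0.024,0.008],[0.0008,-0.0374,0.0167],0.066],[[-0.005,0.048,0.015],[0.0017,-0.0748,0.0334],0.066],[[-0.007,0.073,0.023],[0.0025,-0.1122,0.0501],0.066],[[-0.01,0.097,0.031],[0.0034,-0.1496,0.0668],0.066],[[-0.012,0.121,0.039],[0.0042,-0.187,0.0835],0.066]]
[[[-0.003,0.024,0.007],[-0.0026,-0.0376,0.0162],0.066]]
  return _methods._mean(a, axis=axis, dtype=dtype,
  ret = ret.dtype.type(ret / rcount)
```

Candidates for the spindle, in top image pixels:
- Rack cheeses at (208,244) and (237,245): tapered at both ends.
- Log at (263,246): round ends.
- Barrel at (290,250): flat ends.
- Purple spindles at (204,316) and (268,313), red one at (154,334): on the table.

The crop shows that the two leftmost rack cheeses (y≈0.331 and 0.246) are the brown ones with tapered tips, so those are the targets. I'll take the left one first.

Call:
{"name": "send_rows", "arguments": {"targets": [[[0, 0, 0.02], [0.037, -0.018, -0.012], 0.066], [[0, 0, 0.04], [0.074, -0.036, -0.024], 0.066], [[0, 0, 0.061], [0.112, -0.054, -0.036], 0.066], [[0, 0, 0.081], [0.149, -0.073, -0.048], 0.066], [[0, 0, 0.101], [0.186, -0.091, -0.061], 0.066]]}}

```text
t: 4.0
tcp_pos: [0.3281, -0.4599, 0.2884]
eef_rot: [3.129, 0.282, 0.0]
wrist_force: [0.5, 0.0, 0.5]
gripper_width: 0.066
finger_force: 0.0
```

Call:
{"name": "send_rows", "arguments": {"targets": [[[0, 0, 0.02], [0.035, -0.022, -0.012], 0.066], [[0, 0, 0.04], [0.07, -0.044, -0.024], 0.066], [[0, 0, 0.061], [0.105, -0.066, -0.036], 0.066], [[0, 0, 0.081], [0.141, -0.087, -0.048], 0.066], [[-0.002, 0.025, 0.093], [0.152, -0.13, -0.052], 0.066]]}}

```text
t: 4.5
tcp_pos: [0.4571, -0.3049, 0.34]
eef_rot: [-3.138, -0.14, -0.043]
wrist_force: [0.7, -0.4, 1.0]
gripper_width: 0.0658
finger_force: 0.0
```

Call:
{"name": "send_rows", "arguments": {"targets": [[[-0.002, 0.025, 0.013], [0.0075, -0.043, -0.004], 0.066], [[-0.003, 0.05, 0.025], [0.015, -0.087, -0.007], 0.066], [[-0.004, 0.075, 0.038], [0.023, -0.13, -0.011], 0.066], [[-0.005, 0.1, 0.05], [0.03, -0.173, -0.014], 0.066], [[-0.007, 0.125, 0.063], [0.038, -0.216, -0.018], 0.066]]}}

```text
t: 5.0
tcp_pos: [0.4714, -0.0858, 0.3589]
eef_rot: [3.132, 0.038, 0.238]
wrist_force: [1.1, 0.3, 0.1]
gripper_width: 0.0663
finger_force: 0.0
```

```bash
cat > d.py <<'E'
from h import *
lo=np.radians(24);y=-.073;r=Rt(y,lo);z=r.apply([0,0,1])
s=observe();print(s["t"],s["tcp_pos"],s["gripper_width"],s["joint_pos"].round(2),(R.from_rotvec(s["eef_rot"]).inv()*r).as_rotvec().round(3))
c=np.array([.5834,.3314,.1166])
plan([(c-.10*z,r)],.066)
E
python3 d.py
```

```text
5.0 [ 0.47143529 -0.08581068  0.35889841] 0.06634555974081166 [ 0.46 -0.01 -0.36  1.82 -0.02  1.18 -1.44] [-0.025  0.267  0.094]
[[[-0.002,0.024,0.009],[0.0051,-0.0381,0.0141],0.066],[[-0.005,0.049,0.017],[0.0102,-0.0762,0.0281],0.066],[[-0.007,0.073,0.026],[0.0153,-0.1143,0.0422],0.066],[[-0.009,0.097,0.034],[0.0204,-0.1524,0.0562],0.066],[[-0.011,0.121,0.043],[0.0255,-0.1904,0.0703],0.066]]
[[[-0.003,0.025,0.008],[0.0018,-0.0384,0.0141],0.066],[[-0.005,0.049,0.017],[0.0036,-0.0768,0.0281],0.066],[[-0.007,0.073,0.025],[0.0053,-0.1152,0.0422],0.066],[[-0.009,0.097,0.034],[0.0071,-0.1536,0.0562],0.066],[[-0.012,0.122,0.042],[0.0088,-0.192,0.0703],0.066]]
[[[-0.002,0.024,0.009],[-0.0015,-0.0386,0.0136],0.066]]
```

Call:
{"name": "send_rows", "arguments": {"targets": [[[-0.002, 0.024, 0.009], [0.005, -0.038, 0.014], 0.066], [[-0.005, 0.049, 0.017], [0.01, -0.076, 0.028], 0.066], [[-0.007, 0.073, 0.026], [0.015, -0.114, 0.042], 0.066], [[-0.009, 0.097, 0.034], [0.02, -0.152, 0.056], 0.066], [[-0.011, 0.121, 0.043], [0.0255, -0.19, 0.07], 0.066]]}}

```text
t: 5.5
tcp_pos: [0.5028, 0.1046, 0.2928]
eef_rot: [3.106, -0.031, 0.428]
wrist_force: [0.6, -0.6, -0.1]
gripper_width: 0.0663
finger_force: 0.0
```

Call:
{"name": "send_rows", "arguments": {"targets": [[[-0.003, 0.025, 0.008], [0.002, -0.038, 0.014], 0.066], [[-0.005, 0.049, 0.017], [0.004, -0.077, 0.028], 0.066], [[-0.007, 0.073, 0.025], [0.005, -0.115, 0.042], 0.066], [[-0.009, 0.097, 0.034], [0.007, -0.154, 0.056], 0.066], [[-0.014, 0.146, 0.051], [0.007, -0.23, 0.084], 0.066]]}}

```text
t: 6.0
tcp_pos: [0.5312, 0.2853, 0.2287]
eef_rot: [3.067, -0.099, 0.612]
wrist_force: [0.5, -0.7, -0.1]
gripper_width: 0.066
finger_force: 0.0
```

Call:
{"name": "send_rows", "arguments": {"targets": [[[0, 0, 0], [0, 0, 0], 0.066], [[0, 0, 0], [0, 0, 0], 0.066]]}}

```text
t: 6.2
tcp_pos: [0.5302, 0.2844, 0.2294]
eef_rot: [3.066, -0.094, 0.611]
wrist_force: [0.3, -0.9, -0.7]
gripper_width: 0.0658
finger_force: 0.0
```

```bash
sed -i 's/c-.10\*z/c-.003*z/' d.py; python3 d.py; python3 -c "
from h import *
p=get_image('top');q=get_image('scene')
save(np.vstack([cv2.resize(p['image'][190:290,170:330],(480,300)),cv2.resize(q['image'][140:310,320:500],(318,300))[:, :].repeat(1,0) if 0 else cv2.resize(q['image'][180:300,320:512],(480,300))]),'g1.png')"
```

```text
6.2 [0.53021917 0.28435092 0.22942708] 0.06579200126105307 [-0.28  0.26 -0.54  1.91  0.6   0.83 -2.79] [-0.003  0.025  0.011]
[[[-0.001,0.008,0.004],[0.001,-0.0168,0.0381],0.066],[[-0.002,0.017,0.007],[0.0019,-0.0337,0.0762],0.066],[[-0.003,0.025,0.011],[0.0029,-0.0505,0.1143],0.066]]
```

View pics/g1.png

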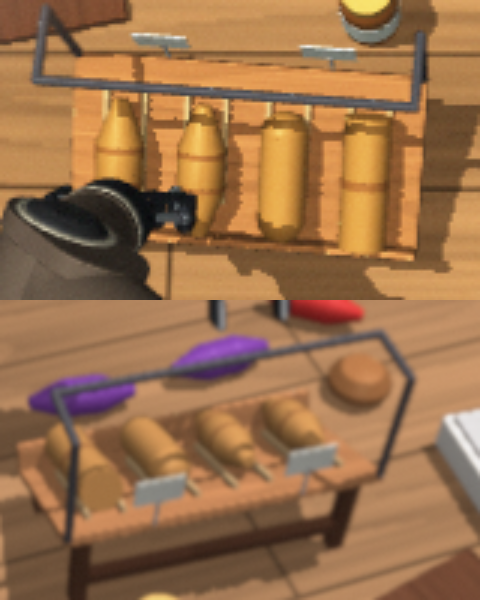

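Call:
{"name": "send_rows", "arguments": {"targets": [[[0, 0, -0.126], [0, 0, -0.02], 0.066], [[0, 0, -0.251], [0, 0, -0.04], 0.066], [[0, 0, -0.377], [0, 0, -0.05], 0.066], [[0, 0, -0.503], [0, 0, -0.05], 0.066], [[0, 0, -0.628], [0, 0, -0.05], 0.066]]}}

```text
t: 6.8
tcp_pos: [0.5136, 0.2811, 0.2774]
eef_rot: [2.837, 0.819, 0.556]
wrist_force: [-0.5, -0.3, -0.8]
gripper_width: 0.0661
finger_force: 0.0
```

Call:
{"name": "send_rows", "arguments": {"targets": [[[0, 0, -0.126], [0, 0, 0], 0.066], [[0, 0, -0.251], [0, 0, 0], 0.066], [[0, 0, -0.377], [0, 0, 0], 0.066], [[0, 0, -0.503], [0, 0, 0], 0.066], [[0, 0, -0.628], [0, 0, 0], 0.066]]}}

```text
t: 7.3
tcp_pos: [0.5136, 0.2809, 0.2768]
eef_rot: [2.37, 1.605, 0.45]
wrist_force: [0.2, 0.2, -0.7]
gripper_width: 0.0658
finger_force: 0.0
```

Call:
{"name": "send_rows", "arguments": {"targets": [[[0, 0, -0.126], [0, 0, 0], 0.066], [[0, 0, -0.251], [0, 0, 0], 0.066], [[0, 0, -0.377], [0, 0, 0], 0.066], [[0, 0, -0.503], [0, 0, 0], 0.066], [[0, 0, -0.628], [0, 0, 0], 0.066]]}}

```text
t: 7.8
tcp_pos: [0.5136, 0.2809, 0.2768]
eef_rot: [1.718, 2.206, 0.31]
wrist_force: [0.1, 0.4, 0.6]
gripper_width: 0.0659
finger_force: 0.0
```

Call:
{"name": "send_rows", "arguments": {"targets": [[[0, 0, -0.126], [0, 0, 0], 0.066], [[0, 0, -0.251], [0, 0, 0], 0.066], [[0, 0, -0.377], [0, 0, 0], 0.066], [[0, 0, -0.503], [0, 0, 0], 0.066], [[0, 0, -0.628], [0, 0, 0], 0.066]]}}

```text
t: 8.3
tcp_pos: [0.5136, 0.2808, 0.2768]
eef_rot: [0.939, 2.592, 0.149]
wrist_force: [1.2, 0.3, 0.4]
gripper_width: 0.066
finger_force: 0.0
```

Call:
{"name": "send_rows", "arguments": {"targets": [[[0, 0, -0.126], [0, 0, 0], 0.066], [[0, 0, -0.251], [0, 0, 0], 0.066], [[0, 0, -0.377], [0, 0, 0], 0.066], [[0, 0, -0.503], [0, 0, 0], 0.066], [[0, 0, -0.628], [0, 0, 0], 0.066]]}}

```text
t: 8.8
tcp_pos: [0.5136, 0.2808, 0.2768]
eef_rot: [0.092, 2.745, -0.023]
wrist_force: [-0.6, 0.4, -0.3]
gripper_width: 0.0661
finger_force: 0.0
```

```bash
cat >> h.py <<'E'
_Rt=Rt
def Rt(yaw,lean): return _Rt(yaw,lean)*R.from_euler("z",np.pi)
E
sed -i 's/c-.003\*z,r)/c-.10*z,r),(c-.003*z,r)/' d.py; python3 d.py
```

```text
8.8 [0.51364513 0.28082812 0.27676906] 0.06611003823102508 [ 0.11  0.28 -1.03  1.87  0.68  0.99  0.29] [-0.001 -0.023  0.006]
[[[-0.0,-0.012,0.003],[0.0015,0.0278,0.0336],0.066],[[-0.001,-0.023,0.006],[0.0031,0.0556,0.0672],0.066],[[-0.001,-0.023,0.006],[0.0023,0.0556,0.0995],0.066],[[-0.001,-0.023,0.006],[0.0016,0.0556,0.1318],0.066],[[-0.001,-0.023,0.006],[0.0008,0.0557,0.1641],0.066]]
```

Call:
{"name": "send_rows", "arguments": {"targets": [[[0, -0.012, 0.003], [0.0015, 0.028, 0.034], 0.066], [[-0.001, -0.023, 0.006], [0.003, 0.0556, 0.067], 0.066], [[-0.001, -0.023, 0.006], [0.003, 0.0556, 0.067], 0.066], [[-0.001, -0.023, 0.006], [0.003, 0.0556, 0.067], 0.066]]}}

```text
t: 9.2
tcp_pos: [0.5396, 0.3358, 0.2125]
eef_rot: [0.103, 2.724, -0.019]
wrist_force: [-0.1, 0.1, 0.5]
gripper_width: 0.0661
finger_force: 0.0
```

```bash
sed -i 's/(c-.10\*z,r),//' d.py; python3 d.py
```

```text
9.2 [0.5395779  0.3357865  0.21254978] 0.0660771760730416 [-0.09  0.44 -0.93  1.84  0.89  0.98  0.06] [ 0.001 -0.003 -0.003]
[[[0.0,-0.001,-0.001],[-0.0005,-0.0004,0.0322],0.066],[[0.001,-0.002,-0.002],[-0.001,-0.0008,0.0644],0.066],[[0.001,-0.003,-0.003],[-0.0015,-0.0012,0.0966],0.066]]
```

Descend to the cheese.

Call:
{"name": "send_rows", "arguments": {"targets": [[[0, -0.001, -0.001], [0, 0, 0.03], 0.066], [[0, -0.002, -0.002], [-0.001, -0.001, 0.05], 0.066], [[0, -0.003, -0.003], [-0.001, -0.001, 0.07], 0.066], [[0, -0.003, -0.003], [-0.0015, -0.001, 0.085], 0.066], [[0, -0.003, -0.003], [-0.0015, -0.001, 0.096], 0.066]]}}

```text
t: 9.7
tcp_pos: [0.5806, 0.3322, 0.1266]
eef_rot: [0.1, 2.718, -0.019]
wrist_force: [-0.1, 0.5, 0.6]
gripper_width: 0.066
finger_force: 0.0
```

Call:
{"name": "send_rows", "arguments": {"targets": [[[0, 0, 0], [0, 0, 0], 0.058], [[0, 0, 0], [0, 0, 0], 0.055], [[0, 0, 0], [0, 0, 0], 0.053]]}}

```text
t: 10.0
tcp_pos: [0.5791, 0.3345, 0.127]
eef_rot: [0.095, 2.719, -0.017]
wrist_force: [0.9, -0.5, -0.6]
gripper_width: 0.0531
finger_force: 0.0
```

Call:
{"name": "send_rows", "arguments": {"targets": [[[0, 0, 0], [0, 0, 0], 0.051], [[0, 0, 0], [0, 0, 0], 0.05]]}}

```text
t: 10.2
tcp_pos: [0.579, 0.3343, 0.1264]
eef_rot: [0.095, 2.719, -0.018]
wrist_force: [0.1, -0.3, 0.4]
gripper_width: 0.0496
finger_force: 0.0
```

```bash
python3 d.py
```

```text
10.2 [0.57899854 0.33429268 0.12640679] 0.04958843330035177 [-0.15  0.58 -0.82  1.86  1.07  0.88 -0.05] [0.003 0.002 0.002]
[[[0.003,0.002,0.002],[-0.0002,-0.0026,0.0018],0.066]]
```

Call:
{"name": "send_rows", "arguments": {"targets": [[[0, 0, 0], [0, -0.002, 0], 0.0495], [[0, 0, 0], [0, -0.002, 0], 0.049]]}}

```text
t: 10.4
tcp_pos: [0.5789, 0.3317, 0.1259]
eef_rot: [0.096, 2.72, -0.019]
wrist_force: [-0.3, -0.1, -0.4]
gripper_width: 0.0491
finger_force: 0.0
```

Call:
{"name": "send_rows", "arguments": {"targets": [[[0, 0, 0], [0, 0, 0], 0.048], [[0, 0, 0], [0, 0, 0], 0.048]]}}

```text
t: 10.6
tcp_pos: [0.5789, 0.332, 0.1258]
eef_rot: [0.096, 2.72, -0.018]
wrist_force: [-0.8, 0.8, 0.4]
gripper_width: 0.048
finger_force: 0.0
```

Call:
{"name": "send_rows", "arguments": {"targets": [[[0, 0, 0], [0, 0, 0], 0.047], [[0, 0, 0], [0, 0, 0], 0.047]]}}

```text
t: 10.8
tcp_pos: [0.5789, 0.332, 0.1258]
eef_rot: [0.096, 2.72, -0.018]
wrist_force: [0.3, -0.4, -0.7]
gripper_width: 0.0465
finger_force: 0.0
```

Call:
{"name": "send_rows", "arguments": {"targets": [[[0, 0, 0], [0, 0, 0], 0.046], [[0, 0, 0], [0, 0, 0], 0.046]]}}

```text
t: 11.0
tcp_pos: [0.5789, 0.332, 0.1258]
eef_rot: [0.096, 2.72, -0.018]
wrist_force: [0.2, -0.2, -0.1]
gripper_width: 0.0459
finger_force: 0.0
```

```bash
python3 - <<'E'
from h import *
s=observe();r=R.from_rotvec(s["eef_rot"]);print(s["t"],s["gripper_width"],s["finger_force"],s["tcp_pos"]+r.apply([0,0,.006]))
p=get_image("top");q=get_image("scene")
save(np.vstack([cv2.resize(p['image'][200:290,160:304],(480,300),interpolation=2),cv2.resize(q['image'][180:280,380:540],(480,300),interpolation=2)]),'g2.png')
E
```

```text
11.0 0.04585542577185347 0.0 [0.58132944 0.33183201 0.12032618]
```

View pics/g2.png

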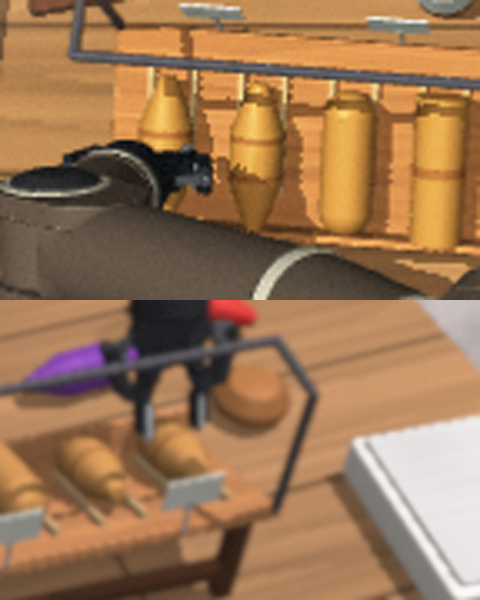

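```bash
cat >> h.py <<'E'
def proj(p,X):
    T=np.linalg.inv(np.array(p["pose"]));return cv2.projectPoints(np.atleast_2d(X).astype(float),cv2.Rodrigues(T[:3,:3])[0],T[:3,3],np.array(p["intrinsics"]),np.array(p["distortion"],float))[0].reshape(-1,2)
E
python3 - <<'E'
from h import *
s=observe();r=R.from_rotvec(s["eef_rot"]);t=s["tcp_pos"]
L={"grasp":[0,0,.006],"tip+":[0,.025,.025],"tip-":[0,-.025,.025],"back+":[0,.035,-.02],"back-":[0,-.035,-.02]}
q=get_image("scene");w=pts(q)
I=cv2.resize(q['image'][180:280,380:540],(800,500),interpolation=2).copy()
for k,v in L.items():
    X=t+r.apply(v);u=proj(q,X)[0];print(k,X.round(3),u.round(1));cv2.circle(I,tuple(int(x) for x in (u-[380,180])*5),3,(255,0,255),-1)
u=proj(q,[.5834,.3314,.1166])[0];cv2.circle(I,tuple(int(x) for x in (u-[380,180])*5),3,(0,255,255),-1)
for (c,rr) in((429,223),(446,219),(429,218),(446,214),(436,232)): print(c,rr,w[rr,c].round(3))
save(I,"g3.png")
E
```

```text
grasp [0.581 0.332 0.12 ] [436.6 227.5]
tip+ [0.591 0.356 0.103] [444.5 231.9]
tip- [0.587 0.306 0.103] [428.8 235. ]
back+ [0.573 0.367 0.144] [447.6 217.2]
back- [0.568 0.298 0.144] [425.4 221.5]
429 223 [0.581 0.302 0.149]
446 219 [0.582 0.356 0.149]
429 218 [0.574 0.303 0.162]
446 214 [0.578 0.355 0.166]
436 232 [0.611 0.31  0.139]
```

View pics/g3.png

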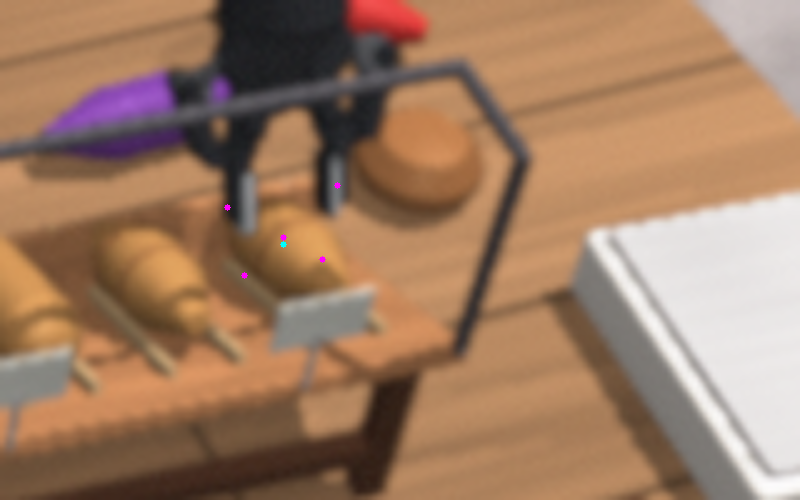

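```bash
cat > e.py <<'E'
from h import *
s=observe();r=R.from_rotvec(s["eef_rot"]);t=s["tcp_pos"];print(t,s["gripper_width"])
for n in("scene","top"):
    q=get_image(n);w=pts(q);L=r.inv().apply((w-t).reshape(-1,3)).reshape(w.shape)
    g=q["image"].astype(int);gray=(g.max(2)-g.min(2)<30)
    m=(abs(L[...,0])<.03)&(abs(L[...,1])<.07)&(L[...,2]>-.12)&(L[...,2]<.04)&gray
    for sgn in(1,-1):
        mm=m&(sgn*L[...,1]>.01);print(n,sgn,mm.sum())
        for a in np.arange(-.12,.04,.01):
            k=mm&(L[...,2]>=a)&(L[...,2]<a+.01)
            if k.sum():print("  z",a.round(2),k.sum(),"x",np.median(L[k][:,0]).round(3),"y",np.percentile(L[k][:,1],[10,90]).round(3),"rgb",np.median(g[k],0))
E
python3 e.py; python3 -c "
import bench;print([x for x in dir(bench) if x[0]!='_'])"
```

```text
[0.57892635 0.33195194 0.12582536] 0.04597665957753345
scene 1 321
  z -0.12 34 x -0.011 y [0.012 0.041] rgb [37.  37.5 41.5]
  z -0.11 60 x -0.01 y [0.013 0.058] rgb [47.5 44.  45. ]
  z -0.1 29 x -0.011 y [0.013 0.061] rgb [67. 64. 64.]
  z -0.09 11 x -0.013 y [0.014 0.052] rgb [57. 52. 52.]
  z -0.08 32 x -0.014 y [0.016 0.053] rgb [38. 38. 41.]
  z -0.07 49 x -0.008 y [0.021 0.052] rgb [34. 35. 38.]
  z -0.06 31 x -0.009 y [0.024 0.046] rgb [39. 38. 41.]
  z -0.05 21 x -0.009 y [0.023 0.035] rgb [58. 48. 45.]
  z -0.04 19 x -0.008 y [0.022 0.035] rgb [76. 62. 61.]
  z -0.03 20 x -0.008 y [0.023 0.035] rgb [92. 90. 91.]
  z -0.02 14 x -0.007 y [0.023 0.028] rgb [81.  77.5 77. ]
  z -0.01 1 x -0.007 y [0.023 0.023] rgb [95. 78. 67.]
scene -1 357
  z -0.12 54 x -0.01 y [-0.045 -0.013] rgb [32.  32.5 36. ]
  z -0.11 76 x -0.011 y [-0.066 -0.018] rgb [34. 34. 37.]
  z -0.1 32 x -0.012 y [-0.063 -0.019] rgb [52.  49.5 56. ]
  z -0.09 12 x -0.016 y [-0.062 -0.016] rgb [54.5 48.5 51.5]
  z -0.08 35 x -0.012 y [-0.058 -0.024] rgb [42. 39. 41.]
  z -0.07 43 x -0.01 y [-0.056 -0.028] rgb [3
[... 816 characters left out ...]
 rgb [61.5 62.  63. ]
  z -0.11 32 x -0.006 y [-0.065 -0.041] rgb [47.5 49.  48. ]
  z -0.1 11 x -0.013 y [-0.054 -0.023] rgb [22. 23. 21.]
  z -0.09 10 x -0.012 y [-0.056 -0.022] rgb [21.5 22.5 27. ]
  z -0.08 11 x -0.011 y [-0.051 -0.025] rgb [20. 24. 24.]
  z -0.07 12 x -0.008 y [-0.048 -0.031] rgb [20.5 23.  26. ]
  z -0.06 17 x -0.006 y [-0.043 -0.03 ] rgb [25. 25. 26.]
  z -0.05 2 x -0.01 y [-0.036 -0.034] rgb [27.  29.5 31.5]
  z -0.04 1 x -0.007 y [-0.037 -0.037] rgb [13. 17. 17.]
  z -0.03 4 x -0.009 y [-0.034 -0.027] rgb [57.5 58.  61. ]
  z -0.02 1 x -0.008 y [-0.029 -0.029] rgb [71. 75. 74.]
['MotionError', 'finish_job', 'get_image', 'observe', 'spot_point', 'tip_reach', 'trace']
```

The scene view shows the fingertips at tool z ≈ -0.012, about 37 mm short of where they should be. That explains closing on nothing. I'll reopen and advance.

Call:
{"name": "send_rows", "arguments": {"targets": [[[0, 0, 0], [0, 0, 0], 0.066], [[0, 0, 0], [0, 0, 0], 0.066], [[0, 0, 0], [0, 0, 0.012], 0.066], [[0, 0, 0], [0, 0, 0.022], 0.066], [[0, 0, 0], [0, 0, 0.03], 0.066]]}}

```text
t: 11.75
tcp_pos: [0.5914, 0.3305, 0.0969]
eef_rot: [0.096, 2.721, -0.02]
wrist_force: [-0.2, -0.5, -0.0]
gripper_width: 0.0663
finger_force: 0.0
```

```bash
sed -i 's/("scene","top")/("scene",)/' e.py; python3 e.py | grep -v "z -0.[1]"
```

```text
[0.59140479 0.33048921 0.0968527 ] 0.06629926715364146
scene 1 281
  z -0.09 38 x -0.013 y [0.015 0.058] rgb [36.  36.5 39. ]
  z -0.08 31 x -0.012 y [0.024 0.059] rgb [36. 37. 39.]
  z -0.07 43 x -0.01 y [0.032 0.058] rgb [36. 36. 39.]
  z -0.06 20 x -0.009 y [0.035 0.055] rgb [43.5 40.  38.5]
  z -0.05 23 x -0.006 y [0.032 0.043] rgb [61. 62. 62.]
  z -0.04 15 x -0.009 y [0.032 0.041] rgb [100. 101.  97.]
  z -0.03 12 x -0.01 y [0.033 0.043] rgb [108. 102. 100.]
  z -0.02 2 x -0.012 y [0.034 0.037] rgb [130.  118.5 112.5]
scene -1 380
  z -0.09 51 x -0.013 y [-0.065 -0.02 ] rgb [39. 37. 38.]
  z -0.08 43 x -0.01 y [-0.064 -0.028] rgb [39. 37. 37.]
  z -0.07 54 x -0.008 y [-0.063 -0.035] rgb [37.  37.  38.5]
  z -0.06 21 x -0.01 y [-0.052 -0.037] rgb [44. 44. 42.]
  z -0.05 17 x -0.01 y [-0.048 -0.036] rgb [61. 62. 64.]
  z -0.04 20 x -0.01 y [-0.048 -0.035] rgb [ 97.5  99.  101. ]
  z -0.03 20 x -0.006 y [-0.046 -0.035] rgb [70.  59.5 61.5]
  z -0.02 12 x -0.007 y [-0.04  -0.027] rgb [109.  103.5 101.5]
  z -0.01 2 x 0.012 y [-0.021 -0.021] rgb [102.5  89.5  78.5]
```

Call:
{"name": "send_rows", "arguments": {"targets": [[[0, 0, 0], [0, 0.001, 0.005], 0.06], [[0, 0, 0], [0, 0.001, 0.005], 0.055], [[0, 0, 0], [0, 0.001, 0.005], 0.053]]}}

```text
t: 12.1
tcp_pos: [0.5931, 0.3323, 0.0939]
eef_rot: [0.095, 2.72, -0.018]
wrist_force: [0.8, -0.2, 0.1]
gripper_width: 0.0533
finger_force: 0.0
```

Call:
{"name": "send_rows", "arguments": {"targets": [[[0, 0, 0], [0, 0, 0], 0.051], [[0, 0, 0], [0, 0, 0], 0.05]]}}

```text
t: 12.3
tcp_pos: [0.5932, 0.3316, 0.0941]
eef_rot: [0.096, 2.719, -0.019]
wrist_force: [-0.3, -0.6, 1.0]
gripper_width: 0.0498
finger_force: 0.7
```

Call:
{"name": "send_rows", "arguments": {"targets": [[[0, 0, 0], [0, 0, 0], 0.0495], [[0, 0, 0], [0, 0, 0], 0.049]]}}

```text
t: 12.5
tcp_pos: [0.5932, 0.3317, 0.0942]
eef_rot: [0.096, 2.719, -0.019]
wrist_force: [-2.6, -3.7, 4.6]
gripper_width: 0.0492
finger_force: 20.2
```

Call:
{"name": "send_rows", "arguments": {"targets": [[[0, 0, 0], [0, 0, 0], 0.0491]]}}

```text
t: 12.6
tcp_pos: [0.5932, 0.3317, 0.0942]
eef_rot: [0.096, 2.719, -0.019]
wrist_force: [-3.4, -3.5, 6.1]
gripper_width: 0.0493
finger_force: 20.2
```

Call:
{"name": "send_rows", "arguments": {"targets": [[[0, 0, 0], [0, 0, -0.004], 0.0491], [[0, 0, 0], [0, 0, -0.01], 0.0491]]}}

```text
t: 12.8
tcp_pos: [0.5892, 0.3323, 0.1029]
eef_rot: [0.096, 2.72, -0.018]
wrist_force: [1.5, -0.1, -1.9]
gripper_width: 0.0492
finger_force: 19.6
```

Call:
{"name": "send_rows", "arguments": {"targets": [[[0, 0, 0], [0, 0, -0.02], 0.0491], [[0, 0, 0], [0, 0, -0.045], 0.0491], [[0, 0, 0], [0, 0, -0.07], 0.0491], [[0, 0, 0], [0, 0, -0.095], 0.0491], [[0, 0, 0], [0, 0, -0.12], 0.0491]]}}

```text
t: 13.3
tcp_pos: [0.5393, 0.3361, 0.2136]
eef_rot: [0.094, 2.72, -0.017]
wrist_force: [0.3, 0.5, -2.1]
gripper_width: 0.0492
finger_force: 19.6
```

```bash
python3 - <<'E'
from h import *
w=np.load("top0.npy");q=w[~np.isnan(w).any(2)]
y=-.024;Rm=np.array([[np.cos(y),np.sin(y)],[-np.sin(y),np.cos(y)]])
b=(q[:,:2]-[.575,-.2315])@Rm.T;z=q[:,2]
k=(abs(b[:,0])<.05)&(abs(b[:,1])<.115)
for a in np.arange(-.112,.112,.004):
    m=k&(b[:,1]>=a)&(b[:,1]<a+.004);print(f"{a+.002:.3f}:{np.median(z[m])*1e3:.0f}",end=" ")
print()
for xx in(-.05,.05):
    m0=(abs(b[:,1])<.09)
    for a in np.arange(-.1,.1,.004):
        m=m0&(b[:,0]>=a)&(b[:,0]<a+.004);print(f"{a+.002:.3f}:{np.percentile(z[m],50)*1e3:.0f}",end=" ") if xx<0 else 0
# yaw by edges of y walls
for s in(-1,1):
    m=(z>.055)&(z<.08)&(s*b[:,1]>.085)&(s*b[:,1]<.115)&(abs(b[:,0])<.075)
    print(s,m.sum(),np.median(b[m,1]),np.polyfit(b[m,0],b[m,1],1))
m=(z>.055)&(z<.08)&(b[:,0]<-.07)&(b[:,0]>-.1)&(abs(b[:,1])<.085);print(m.sum(),np.median(b[m,0]),np.polyfit(b[m,1],b[m,0],1))
s=observe();print(s["tcp_pos"],s["joint_pos"].round(2),s["finger_force"])
E
```

```text
-0.110:nan -0.106:66 -0.102:70 -0.098:37 -0.094:7 -0.090:5 -0.086:5 -0.082:9 -0.078:10 -0.074:10 -0.070:13 -0.066:10 -0.062:8 -0.058:7 -0.054:8 -0.050:6 -0.046:6 -0.042:9 -0.038:9 -0.034:8 -0.030:7 -0.026:12 -0.022:9 -0.018:10 -0.014:8 -0.010:9 -0.006:6 -0.002:7 0.002:7 0.006:8 0.010:6 0.014:6 0.018:8 0.022:15 0.026:14 0.030:7 0.034:7 0.038:8 0.042:7 0.046:8 0.050:7 0.054:6 0.058:7 0.062:11 0.066:14 0.070:7 0.074:8 0.078:8 0.082:8 0.086:6 0.090:6 0.094:8 0.098:67 0.102:70 0.106:11 0.110:1 
-0.098:0 -0.094:1 -0.090:8 -0.086:45 -0.082:67
  return _methods._mean(a, axis=axis, dtype=dtype,
  ret = ret.dtype.type(ret / rcount)
Traceback (most recent call last):
IndexError: index -1 is out of bounds for axis 0 with size 0
```

```bash
sed -i 's/rg.apply(\[0,0,.006\])/rg.apply(OFF)/' h.py; cat >> h.py <<'E'
rack=Rt(-.073,np.radians(24))
OFF=rack.inv().apply(np.array([.5834,.3314,.1166])-[.5932,.3317,.0942])
BC=np.array([.5755,-.233,.031]);BY=-.024
def cr(s,dz=0,dx=0): return BC+R.from_euler("z",BY).apply([dx,s*.046,dz])
def st():
    s=observe();r=R.from_rotvec(s["eef_rot"]);print(s["t"],"cheese at",(s["tcp_pos"]+r.apply(OFF)).round(4),"tcp",s["tcp_pos"].round(4),"J",s["joint_pos"].round(2),"W",round(float(s["gripper_width"]),4),"F",round(float(s["finger_force"]),1),s["wrist_force"].round(1));return s
E
python3 - <<'E'
from h import *
print(OFF);st()
plan([((.47,.28,.31),rack),((.48,0,.32),Rt(-.04,.2)),((.52,-.2,.25),Rt(BY,0)),(cr(-1,.13),Rt(BY,0)),(cr(-1,.13),Rt(BY,0)),],.0491,dt=.04,dr=.12)
E
```

```text
[-0.00020199 -0.00101397 -0.02442992]
13.3 cheese at [0.5295 0.3357 0.236 ] tcp [0.5393 0.3361 0.2136] J [-0.09  0.44 -0.93  1.85  0.89  0.97  0.06] W 0.0492 F 19.6 [ 0.3  0.5 -2.1]
[[[0.001,0.0,0.001],[0.0068,-0.0199,-0.0301],0.0491],[[0.002,0.001,0.002],[0.0136,-0.0398,-0.0602],0.0491],[[0.004,0.001,0.003],[0.0205,-0.0596,-0.0903],0.0491],[[0.002,0.032,-0.002],[0.0168,-0.0994,-0.0901],0.0491],[[0.001,0.064,-0.006],[0.0131,-0.1392,-0.0898],0.0491]]
[[[-0.002,0.031,-0.005],[-0.0034,-0.0398,0.0],0.0491],[[-0.003,0.062,-0.009],[-0.0069,-0.0796,0.0001],0.0491],[[-0.005,0.093,-0.014],[-0.0103,-0.1194,0.0001],0.0491],[[-0.006,0.125,-0.018],[-0.0137,-0.1592,0.0002],0.0491],[[-0.008,0.156,-0.023],[-0.0172,-0.199,0.0002],0.0491]]
[[[0.0,0.033,-0.002],[-0.0047,-0.033,0.0129],0.0491],[[-0.0,0.067,-0.005],[-0.0094,-0.0661,0.0258],0.0491],[[-0.0,0.1,-0.007],[-0.0141,-0.0991,0.0388],0.0491],[[-0.001,0.133,-0.01],[-0.0187,-0.1322,0.0517],0.0491],[[-0.001,0.167,-0.013],[-0.0234,-0.1652,0.0646],0.0491]]
[[[-0.0,0.033,-0.002],[-0.0064,-0.0332,0.012],0.0491],[[-0.0,0.033,-0.002],[-0.0198,-0.0525,0.0347],0.0491],[[-0.0,0.033,-0.002],[-0.0331,-0.0719,0.0574],0.0491],[[-0.0,0.033,-0.002],[-0.0465,-0.0913,0.0801],0.0491],[[-0.0,0.033,-0.002],[-0.0599,-0.1107,0.1028],0.0491]]
[[[-0.0,-0.0,-0.0],[0.0,0.0,0.0],0.0491]]
```

Call:
{"name": "send_rows", "arguments": {"targets": [[[0, 0, 0], [0.007, -0.02, -0.03], 0.0491], [[0, 0, 0], [0.0136, -0.04, -0.06], 0.0491], [[0, 0, 0], [0.02, -0.06, -0.09], 0.0491], [[0, 0.032, -0.002], [0.017, -0.099, -0.09], 0.0491], [[0, 0.064, -0.006], [0.013, -0.139, -0.09], 0.0491]]}}

```text
t: 13.8
tcp_pos: [0.481, 0.2011, 0.2903]
eef_rot: [0.083, 2.783, -0.016]
wrist_force: [1.2, -1.3, -1.3]
gripper_width: 0.0492
finger_force: 19.7
```

Call:
{"name": "send_rows", "arguments": {"targets": [[[-0.002, 0.031, -0.005], [-0.003, -0.04, 0], 0.0491], [[-0.003, 0.062, -0.009], [-0.007, -0.08, 0], 0.0491], [[-0.005, 0.093, -0.014], [-0.01, -0.119, 0], 0.0491], [[-0.006, 0.125, -0.018], [-0.014, -0.159, 0], 0.0491], [[-0.008, 0.156, -0.023], [-0.017, -0.199, 0], 0.0491]]}}

```text
t: 14.3
tcp_pos: [0.4849, -0.0005, 0.296]
eef_rot: [0.057, 2.94, -0.006]
wrist_force: [0.7, -0.7, -1.2]
gripper_width: 0.0494
finger_force: 19.6
```

Call:
{"name": "send_rows", "arguments": {"targets": [[[0, 0.033, -0.002], [-0.005, -0.033, 0.013], 0.0491], [[0, 0.067, -0.005], [-0.009, -0.066, 0.026], 0.0491], [[0, 0.1, -0.007], [-0.014, -0.099, 0.039], 0.0491], [[-0.001, 0.133, -0.01], [-0.019, -0.132, 0.052], 0.0491], [[-0.001, 0.167, -0.013], [-0.023, -0.165, 0.065], 0.0491]]}}

```text
t: 14.8
tcp_pos: [0.5143, -0.1666, 0.2359]
eef_rot: [0.04, 3.108, -0.0]
wrist_force: [-0.5, 0.6, -0.9]
gripper_width: 0.0491
finger_force: 19.6
```

```bash
python3 - <<'E'
from h import *
st()
plan([(cr(-1,.13),Rt(BY,0)),(cr(-1,.06),Rt(BY,0))],.0491,dt=.04,dr=.12)
E
```

```text
14.8 cheese at [ 0.5137 -0.1676  0.2603] tcp [ 0.5143 -0.1666  0.2359] J [ 0.84  0.34 -0.77  1.78  0.26  1.1   1.54] W 0.0491 F 19.6 [-0.5  0.6 -0.9]
[[[0.0,0.007,-0.0],[-0.0119,-0.022,0.0203],0.0491],[[0.0,0.013,-0.001],[-0.0238,-0.0439,0.0405],0.0491],[[0.0,0.02,-0.001],[-0.0357,-0.0659,0.0608],0.0491],[[0.0,0.026,-0.002],[-0.0476,-0.0879,0.081],0.0491],[[0.0,0.033,-0.002],[-0.0595,-0.1098,0.1013],0.0491]]
[[[0.0,-0.0,-0.0],[0.0,-0.0,0.035],0.0491],[[0.0,-0.0,-0.0],[0.0,-0.0,0.07],0.0491]]
```

Call:
{"name": "send_rows", "arguments": {"targets": [[[0, 0.007, 0], [-0.012, -0.022, 0.02], 0.0491], [[0, 0.013, 0], [-0.024, -0.044, 0.04], 0.0491], [[0, 0.02, 0], [-0.036, -0.066, 0.06], 0.0491], [[0, 0.026, -0.001], [-0.048, -0.088, 0.08], 0.0491], [[0, 0.033, -0.002], [-0.0595, -0.11, 0.1], 0.0491]]}}

```text
t: 15.3
tcp_pos: [0.5746, -0.2777, 0.1374]
eef_rot: [0.038, 3.141, 0.001]
wrist_force: [0.4, -0.6, -0.7]
gripper_width: 0.0495
finger_force: 19.6
```

Call:
{"name": "send_rows", "arguments": {"targets": [[[0, 0, 0], [0, 0, 0], 0.0491], [[0, 0, 0], [0, 0, 0], 0.0491]]}}

```text
t: 15.5
tcp_pos: [0.5737, -0.2766, 0.1375]
eef_rot: [-0.039, -3.141, -0.003]
wrist_force: [0.6, 0.1, -1.5]
gripper_width: 0.0495
finger_force: 19.6
```

```bash
cat > f.py <<'E'
from h import *
from scipy.optimize import least_squares
import sys
s=st();r=R.from_rotvec(s["eef_rot"]);c0=s["tcp_pos"]+r.apply(OFF)
prof=lambda a:np.interp(np.abs(a),[0,25e-3,70e-3],[25e-3,25e-3,8e-3])
Q=[]
for n in("scene","top"):
    p=get_image(n);w=pts(p);g=p["image"].astype(int)
    m=(g[...,0]-g[...,2]>70)&(np.linalg.norm(w-c0,axis=2)<.085)&(w[...,2]>c0[2]-.024);m=cv2.erode(m.astype(np.uint8),np.ones((2,2)))>0
    q=w[m];print(n,len(q));Q.append(q)
    if len(sys.argv)>1:save(p["image"][170:300,300:480].repeat(3,0).repeat(3,1),sys.argv[1]+n+".png")
def fit(q):
    def f(v):
        u=R.from_euler("zy",v[3:]).apply([1,0,0]);d=q-v[:3];a=d@u
        return (np.linalg.norm(d-np.outer(a,u),axis=1)-prof(a))*1e3
    s=least_squares(f,[*c0,BY,0],loss="soft_l1",x_scale=[.01]*3+[.1]*2);return s.x.round(4),np.median(abs(s.fun)).round(2)
for q in Q+[np.vstack(Q)]:
    if len(q)>60:print(fit(q))
print("target",cr(-1).round(4))
E
python3 f.py g4
```

```text
15.5 cheese at [ 0.5739 -0.2777  0.1619] tcp [ 0.5737 -0.2766  0.1375] J [ 0.82  0.6  -0.65  1.62  0.41  1.05  1.59] W 0.0495 F 19.6 [ 0.6  0.1 -1.5]
scene 277
top 167
(array([ 0.5743, -0.2773,  0.1608, -0.0336, -0.0393]), np.float64(1.63))
(array([ 0.5874, -0.2757,  0.1653,  0.0026,  0.0731]), np.float64(1.95))
(array([ 0.5789, -0.2778,  0.1621, -0.027 ,  0.0826]), np.float64(1.92))
target [ 0.5744 -0.279   0.031 ]
```

Call:
{"name": "send_rows", "arguments": {"targets": [[[0, 0, 0], [0, -0.001, 0.035], 0.0491], [[0, 0, 0], [0, -0.001, 0.065], 0.0491], [[0, 0, 0], [0, -0.001, 0.09], 0.0491], [[0, 0, 0], [0, -0.001, 0.108], 0.0491], [[0, 0, 0], [0, -0.001, 0.119], 0.0491]]}}

```text
t: 16.1
tcp_pos: [0.5737, -0.2776, 0.0187]
eef_rot: [0.038, 3.141, 0.0]
wrist_force: [0.5, 0.3, -1.2]
gripper_width: 0.0494
finger_force: 19.7
```

Call:
{"name": "send_rows", "arguments": {"targets": [[[0, 0, 0], [0, 0, 0.004], 0.0491], [[0, 0, 0], [0, 0, 0.006], 0.0491]]}}

```text
t: 16.3
tcp_pos: [0.5741, -0.2781, 0.0145]
eef_rot: [0.04, 3.141, -0.001]
wrist_force: [-8.0, 4.4, 14.8]
gripper_width: 0.0494
finger_force: 23.2
```

```bash
python3 f.py g5
```

```text
16.3 cheese at [ 0.5743 -0.2791  0.039 ] tcp [ 0.5741 -0.2781  0.0145] J [ 0.77  0.75 -0.58  1.7   0.52  0.85  1.51] W 0.0494 F 23.2 [-8.   4.4 14.8]
scene 0
top 157
(array([ 0.5787, -0.2813,  0.0422, -0.0466,  0.0077]), np.float64(2.58))
(array([ 0.5787, -0.2813,  0.0422, -0.0466,  0.0077]), np.float64(2.58))
target [ 0.5744 -0.279   0.031 ]
```

```bash
python3 -c "
import cv2,numpy as np
a=cv2.imread('pics/g5top.png');p=cv2.imread('pics/g5scene.png');print(a.shape)
cv2.imwrite('pics/g5.png',np.hstack([a[:,100:500],p[:,:0]]))"
```

```text
(390, 540, 3)
```

View pics/g5.png

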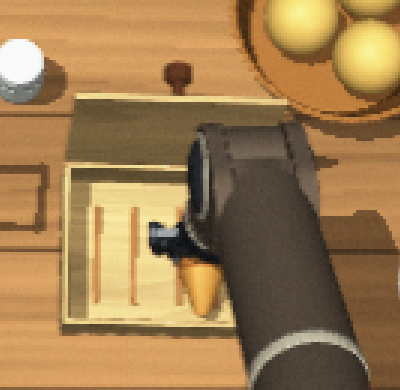

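```bash
python3 - <<'E'
from h import *
s=observe();r=R.from_rotvec(s["eef_rot"]);t=s["tcp_pos"]
for n in("scene","top"):
    q=get_image(n);w=pts(q);g=q["image"].astype(int)
    m=(abs(w[...,1]+.28)<.13)&(w[...,0]>.45)&(w[...,0]<.74)&(w[...,2]>.08)&(g.max(2)<110)
    P=w[m];print(n,len(P))
    for a in np.arange(.08,.42,.03):
        k=(P[:,2]>=a)&(P[:,2]<a+.03)
        if k.sum()>3:print(a.round(2),k.sum(),"x",np.percentile(P[k,0],[2,50,98]).round(3),"y",np.percentile(P[k,1],[2,50,98]).round(3))
    if n=="scene":save(q["image"][170:300+40,180:380].repeat(3,0).repeat(3,1),"g6.png")
E
```

```text
scene 6701
0.08 410 x [0.587 0.676 0.68 ] y [-0.339 -0.249 -0.154]
0.11 478 x [0.569 0.677 0.682] y [-0.342 -0.268 -0.168]
0.14 129 x [0.583 0.606 0.683] y [-0.317 -0.282 -0.212]
0.17 411 x [0.59  0.612 0.688] y [-0.333 -0.278 -0.158]
0.2 725 x [0.597 0.687 0.731] y [-0.334 -0.244 -0.155]
0.23 343 x [0.586 0.611 0.691] y [-0.316 -0.276 -0.166]
0.26 275 x [0.59  0.608 0.616] y [-0.315 -0.279 -0.24 ]
0.29 235 x [0.587 0.609 0.615] y [-0.315 -0.281 -0.243]
0.32 249 x [0.595 0.608 0.618] y [-0.314 -0.278 -0.241]
0.35 390 x [0.598 0.618 0.625] y [-0.331 -0.282 -0.228]
0.38 668 x [0.551 0.61  0.621] y [-0.332 -0.286 -0.227]
0.41 447 x [0.525 0.569 0.596] y [-0.324 -0.282 -0.247]
top 2312
0.08 61 x [0.558 0.665 0.672] y [-0.258 -0.227 -0.155]
0.11 54 x [0.563 0.572 0.672] y [-0.258 -0.226 -0.2  ]
0.14 31 x [0.536 0.551 0.62 ] y [-0.276 -0.251 -0.242]
0.17 55 x [0.537 0.566 0.679] y [-0.275 -0.248 -0.153]
0.2 190 x [0.547 0.68  0.726] y [-0.325 -0.231 -0.153]
0.23 90 x [0.549 0.68  0.712] y [-0.271 -0.234 -0.155]
0.35 53 x [0.512 0.547 0.607] y [-0.237 -0.229 -0.223]
0.38 282 x [0.501 0.598 0.618] y [-0.316 -0.253 -0.223]
0.41 363 x [0.504 0.572 0.601] y [-0.32  -0.268 -0.234]
```

View pics/g6.png

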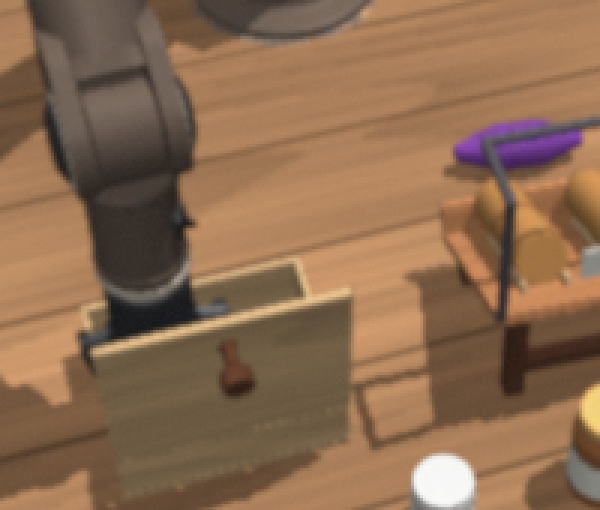

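```bash
python3 - <<'E'
from h import *
s=st();print(s["ft_torque"])
E
```

```text
16.5 cheese at [ 0.5745 -0.2791  0.0392] tcp [ 0.5744 -0.2781  0.0147] J [ 0.77  0.75 -0.58  1.7   0.52  0.85  1.51] W 0.0492 F 22.0 [-4.2  3.9  5.8]
[ 0.15209239  0.66446046 -0.2361351 ]
```

The contact moment fits the gripper's right knuckle sitting on the box wall, with the cheese still 8 mm high. The cheese is round about its axis, so I'll raise it, roll the hand 0.2 rad towards the box centre, and lower again.

```bash
cat >> h.py <<'E'
def roll(phi): return R.from_rotvec([phi,0,0])*Rt(BY,0)
E
python3 - <<'E'
from h import *
plan([(cr(-1,.030),Rt(BY,0)),(cr(-1,.03),roll(-.2)),(cr(-1,.01),roll(-.2)),(cr(-1,.003),roll(-.2))],.0491)
E
```

```text
[[[-0.0,0.002,-0.001],[0.0001,0.0001,-0.0218],0.0491],[[0.099,-0.001,-0.001],[0.0001,-0.0024,-0.022],0.0491],[[0.199,-0.003,-0.001],[0.0,-0.0048,-0.0221],0.0491],[[0.199,-0.003,-0.001],[0.0,-0.0048,-0.0021],0.0491],[[0.199,-0.003,-0.001],[0.0,-0.0048,0.0049],0.0491]]
```

Call:
{"name": "send_rows", "arguments": {"targets": [[[0, 0, 0], [0, 0, -0.022], 0.0491], [[0.1, 0, -0.001], [0, -0.0024, -0.022], 0.0491], [[0.2, -0.002, -0.001], [0, -0.005, -0.022], 0.0491], [[0.2, -0.002, -0.001], [0, -0.005, -0.012], 0.0491], [[0.2, -0.002, -0.001], [0, -0.005, -0.002], 0.0491]]}}

```text
t: 17.0
tcp_pos: [0.5745, -0.2827, 0.0151]
eef_rot: [0.035, 3.125, -0.312]
wrist_force: [0.3, -0.6, -1.9]
gripper_width: 0.0495
finger_force: 19.7
```

```bash
python3 - <<'E'
from h import *
s=st();print(cr(-1),(R.from_rotvec(s["eef_rot"]).inv()*roll(-.2)).as_rotvec().round(3))
plan([(cr(-1,.006),roll(-.2)),(cr(-1,.002),roll(-.2)),(cr(-1,.0),roll(-.2))],.0491)
E
```

```text
17.0 cheese at [ 0.5747 -0.2789  0.0392] tcp [ 0.5745 -0.2827  0.0151] J [ 0.6   0.69 -0.45  1.78  0.69  0.8   1.28] W 0.0495 F 19.7 [ 0.3 -0.6 -1.9]
[ 0.57439611 -0.27898675  0.031     ] [ 0.001 -0.001  0.002]
[[[0.001,-0.001,0.002],[0.0002,0.0003,0.0022],0.0491],[[0.001,-0.001,0.002],[0.0003,0.0011,0.0061],0.0491],[[0.001,-0.001,0.002],[0.0003,0.0015,0.0081],0.0491]]
```

Now there is no contact at the same height, so the wall was the cause. Lower in small steps.

Call:
{"name": "send_rows", "arguments": {"targets": [[[0, 0, 0], [0, 0.0005, 0.003], 0.0491], [[0, 0, 0], [0, 0.001, 0.005], 0.0491]]}}

```text
t: 17.2
tcp_pos: [0.5731, -0.2839, 0.0108]
eef_rot: [-0.041, -3.124, 0.312]
wrist_force: [-11.8, 7.8, 32.4]
gripper_width: 0.049
finger_force: 39.2
```

Call:
{"name": "send_rows", "arguments": {"targets": [[[0, 0, 0], [0, 0.0004, 0.0015], 0.0491], [[0, 0, 0], [0, 0.0004, 0.002], 0.0491]]}}

```text
t: 17.4
tcp_pos: [0.5731, -0.2839, 0.0107]
eef_rot: [-0.041, -3.124, 0.313]
wrist_force: [-15.4, 9.6, 37.7]
gripper_width: 0.0492
finger_force: 41.8
```

Call:
{"name": "send_rows", "arguments": {"targets": [[[0, 0, 0], [0, -0.0008, -0.004], 0.0491], [[0, 0, 0], [0, -0.0008, -0.004], 0.0491]]}}

```text
t: 17.6
tcp_pos: [0.5733, -0.2852, 0.0121]
eef_rot: [-0.042, -3.126, 0.313]
wrist_force: [0.2, -0.9, -2.4]
gripper_width: 0.0494
finger_force: 19.6
```

```bash
python3 - <<'E'
from h import *
s=st();print(s["ft_torque"])
E
```

```text
17.6 cheese at [ 0.5736 -0.2813  0.0363] tcp [ 0.5733 -0.2852  0.0121] J [ 0.6   0.7  -0.45  1.78  0.69  0.8   1.28] W 0.0494 F 19.6 [ 0.2 -0.9 -2.4]
[ 0.26585762 -0.02239612  0.01999898]
```

```bash
cat > ft.py <<'E'
from h import *
a=[]
for i in range(5):
    get_image("top");s=observe();a.append(np.r_[s["wrist_force"],s["ft_torque"],s["finger_force"],s["tcp_pos"]])
a=np.array(a);print(a.mean(0).round(3).tolist(),a.std(0)[:6].round(2))
E
python3 ft.py
```

```text
[-0.12, -0.905, 2.209, -0.063, 0.014, 0.008, 22.194, 0.573, -0.285, 0.012] [0.74 0.39 1.16 0.07 0.14 0.03]
```

Call:
{"name": "send_rows", "arguments": {"targets": [[[0, 0, 0], [0, 0.0004, 0.002], 0.0491], [[0, 0, 0], [0, 0.0005, 0.0025], 0.0491]]}}

```text
t: 18.05
tcp_pos: [0.5736, -0.2845, 0.0112]
eef_rot: [-0.039, -3.125, 0.317]
wrist_force: [-8.5, -0.3, 22.7]
gripper_width: 0.0492
finger_force: 34.1
```

```bash
python3 ft.py
```

```text
[-6.515, -0.357, 18.544, -0.146, 1.456, -0.085, 31.993, 0.574, -0.284, 0.011] [0.26 0.51 0.15 0.03 0.03 0.02]
```

Call:
{"name": "send_rows", "arguments": {"targets": [[[0, 0, 0], [0, -0.001, -0.006], 0.0491], [[0, 0, 0], [0, -0.002, -0.01], 0.0491]]}}

```text
t: 18.5
tcp_pos: [0.5735, -0.2829, 0.0195]
eef_rot: [-0.037, -3.125, 0.312]
wrist_force: [-0.1, 1.0, -1.0]
gripper_width: 0.0494
finger_force: 19.6
```

```bash
python3 - <<'E'
from h import *
s=st()
plan([(cr(-1,.01)+[0,.001,0],roll(-.1)),(cr(-1,.006)+[0,.001,0],roll(-.1)),(cr(-1,.003)+[0,.001,0],roll(-.1))],.0491)
E
```

```text
18.5 cheese at [ 0.5737 -0.279   0.0436] tcp [ 0.5735 -0.2829  0.0195] J [ 0.6   0.69 -0.45  1.78  0.69  0.81  1.29] W 0.0494 F 19.6 [-0.1  1.  -1. ]
[[[-0.099,-0.001,0.0],[-0.0006,0.004,0.0021],0.0491],[[-0.099,-0.001,0.0],[-0.0006,0.0048,0.0061],0.0491],[[-0.099,-0.001,0.0],[-0.0006,0.0053,0.009],0.0491]]
```

Call:
{"name": "send_rows", "arguments": {"targets": [[[-0.1, 0, 0], [0, 0.004, 0.002], 0.0491], [[-0.1, 0, 0], [0, 0.0045, 0.005], 0.0491], [[-0.1, 0, 0], [0, 0.0048, 0.007], 0.0491]]}}

```text
t: 18.8
tcp_pos: [0.5729, -0.2809, 0.0109]
eef_rot: [-0.041, -3.137, 0.158]
wrist_force: [-0.2, 0.8, -1.3]
gripper_width: 0.0495
finger_force: 19.6
```

Call:
{"name": "send_rows", "arguments": {"targets": [[[0, 0, 0], [0, 0.0002, 0.0015], 0.0491]]}}

```text
t: 18.9
tcp_pos: [0.5734, -0.2792, 0.0095]
eef_rot: [-0.037, -3.137, 0.158]
wrist_force: [0.8, 0.3, -2.0]
gripper_width: 0.0494
finger_force: 19.6
```

```bash
python3 ft.py; python3 -c "
from h import *
st()"
```

```text
[0.051, -0.021, -1.716, 0.149, 0.007, 0.017, 19.642, 0.574, -0.279, 0.01] [0.28 0.59 0.21 0.01 0.02 0.01]
19.15 cheese at [ 0.5742 -0.2777  0.0348] tcp [ 0.574  -0.2791  0.0104] J [ 0.68  0.72 -0.51  1.75  0.6   0.81  1.4 ] W 0.0496 F 19.6 [-0.1 -0.1 -1.3]
```

Call:
{"name": "send_rows", "arguments": {"targets": [[[0, 0, 0], [0, 0.0001, 0.001], 0.0491], [[0, 0, 0], [0, 0.0001, 0.001], 0.0491]]}}

```text
t: 19.35
tcp_pos: [0.5738, -0.2798, 0.0094]
eef_rot: [0.037, 3.136, -0.157]
wrist_force: [-0.3, 0.3, -0.7]
gripper_width: 0.0496
finger_force: 19.6
```

Call:
{"name": "send_rows", "arguments": {"targets": [[[0, 0, 0], [0, 0.0001, 0.001], 0.0491], [[0, 0, 0], [0, 0.0001, 0.001], 0.0491]]}}

```text
t: 19.55
tcp_pos: [0.5739, -0.28, 0.0084]
eef_rot: [0.038, 3.136, -0.157]
wrist_force: [-0.4, -1.0, -1.2]
gripper_width: 0.0494
finger_force: 19.7
```

```bash
python3 ft.py; python3 -c "
from h import *
st()"
```

```text
[0.23, -0.135, -1.29, 0.133, 0.016, -0.001, 19.698, 0.574, -0.28, 0.008] [0.69 0.37 0.32 0.02 0.02 0.03]
19.8 cheese at [ 0.5739 -0.2786  0.0328] tcp [ 0.5737 -0.2801  0.0084] J [ 0.68  0.72 -0.51  1.75  0.61  0.81  1.4 ] W 0.0495 F 19.7 [ 0.9  0.  -1.5]
```

Call:
{"name": "send_rows", "arguments": {"targets": [[[0, 0, 0], [0, 0.0001, 0.001], 0.0491], [[0, 0, 0], [0, 0.0001, 0.001], 0.0491]]}}

```text
t: 20.0
tcp_pos: [0.574, -0.2796, 0.0074]
eef_rot: [0.037, 3.136, -0.156]
wrist_force: [-0.8, 0.6, -0.1]
gripper_width: 0.0493
finger_force: 19.9
```

Call:
{"name": "send_rows", "arguments": {"targets": [[[0, 0, 0], [0, 0.0001, 0.001], 0.0491], [[0, 0, 0], [0, 0.0001, 0.001], 0.0491]]}}

```text
t: 20.2
tcp_pos: [0.5742, -0.2796, 0.0072]
eef_rot: [0.037, 3.136, -0.157]
wrist_force: [-1.6, 2.2, 6.8]
gripper_width: 0.0498
finger_force: 20.5
```

Call:
{"name": "send_rows", "arguments": {"targets": [[[0, 0, 0], [0, 0, 0], 0.0495], [[0, 0, 0], [0, 0, 0], 0.05], [[0, 0, 0], [0, 0, 0], 0.052], [[0, 0, 0], [0, 0, 0], 0.055], [[0, 0, 0], [0, 0, 0], 0.06]]}}

```text
t: 20.7
tcp_pos: [0.5741, -0.2774, 0.0061]
eef_rot: [0.035, 3.137, -0.153]
wrist_force: [-1.4, 7.7, 3.8]
gripper_width: 0.0597
finger_force: 2.0
```

Call:
{"name": "send_rows", "arguments": {"targets": [[[0, 0, 0], [0, 0, 0], 0.06], [[0, 0, 0], [0, 0, -0.005], 0.06], [[0, 0, 0], [0, 0, -0.015], 0.06], [[0, 0, 0], [0, 0, -0.03], 0.06], [[0, 0, 0], [0, 0, -0.05], 0.06]]}}

```text
t: 21.2
tcp_pos: [0.5734, -0.2754, 0.057]
eef_rot: [0.039, 3.137, -0.157]
wrist_force: [-0.5, -0.1, -0.8]
gripper_width: 0.0602
finger_force: 0.0
```

Call:
{"name": "send_rows", "arguments": {"targets": [[[0, 0, 0], [0, 0, -0.04], 0.06], [[0, 0, 0], [0, 0, -0.08], 0.06], [[0, 0, 0], [0, 0, -0.12], 0.06], [[0, 0, 0], [0.03, 0.03, -0.15], 0.06], [[0, 0, 0], [0.06, 0.06, -0.18], 0.066]]}}

```text
t: 21.7
tcp_pos: [0.5171, -0.1981, 0.2295]
eef_rot: [0.04, 3.134, -0.158]
wrist_force: [0.9, -0.0, 0.5]
gripper_width: 0.0661
finger_force: 0.0
```

```bash
python3 - <<'E'
from h import *
s=st()
c=np.array([.5764,.2455,.116]);z=rack.apply([0,0,1])
plan([((.48,0,.33),Rt(-.04,.2)),(c-.13*z,rack)],.066)
E
```

```text
21.7 cheese at [ 0.5173 -0.1967  0.2539] tcp [ 0.5171 -0.1981  0.2295] J [ 0.75  0.35 -0.68  1.76  0.35  1.12  1.49] W 0.0661 F 0.0 [ 0.9 -0.   0.5]
[[[-0.02,-0.039,0.005],[0.0074,0.0379,-0.0192],0.066],[[-0.04,-0.078,0.01],[0.0149,0.0757,-0.0385],0.066],[[-0.059,-0.117,0.015],[0.0223,0.1136,-0.0577],0.066],[[-0.079,-0.156,0.019],[0.0298,0.1515,-0.0769],0.066],[[-0.099,-0.195,0.024],[0.0372,0.1894,-0.0962],0.066]]
[[[0.002,-0.031,0.005],[-0.0028,0.0357,0.0142],0.066],[[0.003,-0.062,0.009],[-0.0055,0.0715,0.0285],0.066],[[0.004,-0.094,0.014],[-0.0083,0.1073,0.0427],0.066],[[0.006,-0.125,0.018],[-0.0111,0.1431,0.0569],0.066],[[0.007,-0.156,0.023],[-0.0139,0.1789,0.0711],0.066]]
[[[0.002,-0.031,0.004],[0.0003,0.036,0.0142],0.066],[[0.003,-0.063,0.009],[0.0006,0.0719,0.0283],0.066]]
```

Call:
{"name": "send_rows", "arguments": {"targets": [[[-0.02, -0.039, 0.005], [0.007, 0.038, -0.019], 0.066], [[-0.04, -0.078, 0.01], [0.015, 0.076, -0.038], 0.066], [[-0.059, -0.117, 0.015], [0.022, 0.114, -0.058], 0.066], [[-0.079, -0.156, 0.019], [0.03, 0.152, -0.077], 0.066], [[-0.099, -0.195, 0.024], [0.037, 0.189, -0.096], 0.066]]}}

```text
t: 22.2
tcp_pos: [0.4845, 0.0018, 0.3054]
eef_rot: [0.056, 2.94, -0.006]
wrist_force: [-0.3, 0.7, 0.4]
gripper_width: 0.066
finger_force: 0.0
```

Call:
{"name": "send_rows", "arguments": {"targets": [[[0.002, -0.031, 0.005], [-0.003, 0.036, 0.014], 0.066], [[0.003, -0.062, 0.009], [-0.0055, 0.0715, 0.0285], 0.066], [[0.004, -0.094, 0.014], [-0.008, 0.107, 0.043], 0.066], [[0.006, -0.125, 0.018], [-0.011, 0.143, 0.057], 0.066], [[0.007, -0.156, 0.023], [-0.014, 0.179, 0.071], 0.066]]}}

```text
t: 22.7
tcp_pos: [0.52, 0.1789, 0.238]
eef_rot: [0.088, 2.782, -0.016]
wrist_force: [1.0, -1.6, 0.1]
gripper_width: 0.066
finger_force: 0.0
```

Call:
{"name": "send_rows", "arguments": {"targets": [[[0.002, -0.031, 0.004], [0, 0.036, 0.014], 0.066], [[0.003, -0.063, 0.009], [0.0005, 0.072, 0.028], 0.066], [[0.003, -0.063, 0.009], [0.0005, 0.072, 0.028], 0.066], [[0.003, -0.063, 0.009], [0.0005, 0.072, 0.028], 0.066]]}}

```text
t: 23.1
tcp_pos: [0.5326, 0.2505, 0.211]
eef_rot: [0.094, 2.723, -0.019]
wrist_force: [0.5, 0.1, -0.6]
gripper_width: 0.0659
finger_force: 0.0
```

```bash
python3 - <<'E'
from h import *
from scipy.optimize import least_squares
s=st()
prof=lambda a:np.interp(np.abs(a),[0,25e-3,70e-3],[25e-3,25e-3,8e-3])
def fit(q,c0,yaw,pit):
    def f(v):
        u=R.from_euler("zy",[v[3],pit]).apply([1,0,0]);d=q-v[:3];a=d@u
        return (np.linalg.norm(d-np.outer(a,u),axis=1)-prof(a))*1e3
    s=least_squares(f,[*c0,yaw],loss="soft_l1",x_scale=[.01]*3+[.1]);return s.x.round(4),np.median(abs(s.fun)).round(2)
for n in("top","scene"):
    p=get_image(n);w=pts(p)
    for d in trace(p,"spindle_a"):
        m=cv2.erode(d["mask"].astype(np.uint8),np.ones((3,3)))>0;q=w[m];q=q[~np.isnan(q).any(1)]
        if len(q)<60:continue
        c=np.median(q,0)
        if c[0]>.48 and c[1]<-.1 and c[2]<.1: print(n,"box",len(q),fit(q,[c[0],c[1],.031],0,0),"tgt",cr(-1).round(4))
        elif c[0]>.5 and c[1]>.2: print(n,"rack",len(q),fit(q,[.576,.2455,.116],-.07,-.419))
c=np.array([.5764,.2455,.116])
plan([(c,rack)],.066)
E
```

```text
23.1 cheese at [0.5228 0.2501 0.2334] tcp [0.5326 0.2505 0.211 ] J [ 0.05  0.31 -0.88  1.98  0.78  0.82  0.22] W 0.0659 F 0.0 [ 0.5  0.1 -0.6]
top rack 326 (array([ 0.577 ,  0.2448,  0.1171, -0.0521]), np.float64(2.4))
top box 392 (array([ 0.5741, -0.2802,  0.0327, -0.0357]), np.float64(2.49)) tgt [ 0.5744 -0.279   0.031 ]
scene rack 308 (array([ 0.5767,  0.2458,  0.116 , -0.0757]), np.float64(1.46))
[[[-0.0,-0.0,-0.001],[0.0001,0.0008,0.0429],0.066],[[-0.0,-0.0,-0.001],[0.0002,0.0016,0.0859],0.066],[[-0.0,-0.0,-0.002],[0.0003,0.0023,0.1288],0.066]]
```

Call:
{"name": "send_rows", "arguments": {"targets": [[[0, 0, 0], [0, 0.001, 0.04], 0.066], [[0, 0, 0], [0, 0.0015, 0.075], 0.066], [[0, 0, -0.001], [0, 0.002, 0.1], 0.066], [[0, 0, -0.002], [0, 0.002, 0.118], 0.066], [[0, 0, -0.002], [0, 0.002, 0.128], 0.066]]}}

```text
t: 23.8
tcp_pos: [0.586, 0.2452, 0.0924]
eef_rot: [0.099, 2.724, -0.022]
wrist_force: [0.1, -0.3, -1.7]
gripper_width: 0.0663
finger_force: 0.0
```

Call:
{"name": "send_rows", "arguments": {"targets": [[[0, 0, 0], [0, 0, 0], 0.06], [[0, 0, 0], [0, 0, 0], 0.055], [[0, 0, 0], [0, 0, 0], 0.053]]}}

```text
t: 24.1
tcp_pos: [0.5854, 0.2475, 0.0948]
eef_rot: [0.096, 2.722, -0.02]
wrist_force: [-0.5, -0.7, -0.4]
gripper_width: 0.053
finger_force: 0.4
```

```bash
python3 - <<'E'
from h import *
st();plan([((.5765,.2455,.116),rack)],.053)
E
```

```text
24.1 cheese at [0.5757 0.2472 0.1172] tcp [0.5854 0.2475 0.0948] J [-0.07  0.53 -0.71  1.99  1.09  0.7  -0.01] W 0.053 F 0.4 [-0.5 -0.7 -0.4]
[[[0.002,-0.0,0.002],[-0.0004,-0.0017,0.0015],0.053]]
```

Call:
{"name": "send_rows", "arguments": {"targets": [[[0, 0, 0], [0, -0.0015, 0], 0.0525], [[0, 0, 0], [0, -0.0015, 0], 0.051], [[0, 0, 0], [0, -0.0015, 0], 0.05]]}}

```text
t: 24.4
tcp_pos: [0.5852, 0.2459, 0.094]
eef_rot: [0.095, 2.722, -0.02]
wrist_force: [0.0, -1.3, -0.4]
gripper_width: 0.0499
finger_force: 0.4
```

Call:
{"name": "send_rows", "arguments": {"targets": [[[0, 0, 0], [0, 0, 0], 0.0495], [[0, 0, 0], [0, 0, 0], 0.0491]]}}

```text
t: 24.6
tcp_pos: [0.5852, 0.2459, 0.094]
eef_rot: [0.095, 2.722, -0.021]
wrist_force: [-3.5, -3.3, 5.6]
gripper_width: 0.0496
finger_force: 17.7
```

```bash
python3 - <<'E'
from h import *
st()
E
```

```text
24.6 cheese at [0.5754 0.2456 0.1164] tcp [0.5852 0.2459 0.094 ] J [-0.07  0.53 -0.71  1.99  1.09  0.7  -0.01] W 0.0496 F 17.7 [-3.5 -3.3  5.6]
```

Gripped at about 18 N. Lift.

Call:
{"name": "send_rows", "arguments": {"targets": [[[0, 0, 0], [0, 0, -0.005], 0.0491], [[0, 0, 0], [0, 0, -0.02], 0.0491], [[0, 0, 0], [0, 0, -0.045], 0.0491], [[0, 0, 0], [0, 0, -0.075], 0.0491], [[0, 0, 0], [0, 0, -0.11], 0.0491]]}}

```text
t: 25.1
tcp_pos: [0.5392, 0.2491, 0.1938]
eef_rot: [0.094, 2.726, -0.021]
wrist_force: [1.1, 0.0, -0.4]
gripper_width: 0.0492
finger_force: 18.1
```

```bash
python3 - <<'E'
from h import *
st()
plan([((.46,.2,.31),rack),((.48,0,.32),Rt(-.04,.2)),(cr(1,.13),roll(.1)),(cr(1,.06),roll(.1))],.0491,dt=.04,dr=.12)
E
```

```text
25.1 cheese at [0.5295 0.2488 0.2163] tcp [0.5392 0.2491 0.1938] J [ 0.03  0.34 -0.85  1.98  0.83  0.8   0.19] W 0.0492 F 18.1 [ 1.1  0.  -0.4]
[[[0.0,-0.001,0.001],[0.0056,-0.0134,-0.0281],0.0491],[[0.001,-0.002,0.002],[0.0113,-0.0268,-0.0562],0.0491],[[0.001,-0.003,0.003],[0.0169,-0.0402,-0.0842],0.0491],[[0.001,-0.005,0.004],[0.0225,-0.0536,-0.1123],0.0491],[[-0.001,0.032,-0.002],[0.0176,-0.0866,-0.1117],0.0491]]
[[[-0.001,0.036,-0.005],[-0.0049,-0.033,0.0005],0.0491],[[-0.003,0.073,-0.01],[-0.0098,-0.066,0.001],0.0491],[[-0.005,0.109,-0.015],[-0.0147,-0.099,0.0014],0.0491],[[-0.006,0.146,-0.021],[-0.0196,-0.132,0.0019],0.0491],[[-0.008,0.182,-0.026],[-0.0244,-0.165,0.0024],0.0491]]
[[[-0.015,0.029,-0.001],[-0.0094,-0.0258,0.0251],0.0491],[[-0.029,0.058,-0.002],[-0.0187,-0.0516,0.0502],0.0491],[[-0.044,0.087,-0.002],[-0.028,-0.0774,0.0753],0.0491],[[-0.058,0.116,-0.003],[-0.0374,-0.1032,0.1004],0.0491],[[-0.072,0.145,-0.004],[-0.0467,-0.1289,0.1255],0.0491]]
[[[-0.015,0.029,-0.001],[-0.0126,-0.0276,0.0216],0.0491],[[-0.029,0.058,-0.002],[-0.0253,-0.0551,0.0432],0.0491],[[-0.029,0.058,-0.002],[-0.0233,-0.0576,0.078],0.0491],[[-0.029,0.058,-0.002],[-0.0214,-0.06,0.1129],0.0491]]
```

Call:
{"name": "send_rows", "arguments": {"targets": [[[0, -0.001, 0.001], [0.0055, -0.013, -0.028], 0.0491], [[0.001, -0.002, 0.002], [0.011, -0.027, -0.056], 0.0491], [[0.001, -0.003, 0.003], [0.017, -0.04, -0.084], 0.0491], [[0.001, -0.005, 0.004], [0.0225, -0.054, -0.112], 0.0491], [[-0.001, 0.032, -0.002], [0.0175, -0.087, -0.112], 0.0491]]}}

```text
t: 25.6
tcp_pos: [0.4711, 0.1709, 0.292]
eef_rot: [0.082, 2.751, -0.015]
wrist_force: [1.2, -0.2, -2.0]
gripper_width: 0.0497
finger_force: 18.1
```

Call:
{"name": "send_rows", "arguments": {"targets": [[[-0.001, 0.036, -0.005], [-0.005, -0.033, 0.0005], 0.0491], [[-0.003, 0.073, -0.01], [-0.01, -0.066, 0.001], 0.0491], [[-0.005, 0.109, -0.015], [-0.015, -0.099, 0.0015], 0.0491], [[-0.006, 0.146, -0.021], [-0.02, -0.132, 0.002], 0.0491], [[-0.008, 0.182, -0.026], [-0.024, -0.165, 0.0025], 0.0491]]}}

```text
t: 26.1
tcp_pos: [0.4848, -0.0003, 0.2961]
eef_rot: [0.058, 2.939, -0.005]
wrist_force: [0.8, -0.6, -2.0]
gripper_width: 0.0494
finger_force: 18.1
```

Call:
{"name": "send_rows", "arguments": {"targets": [[[-0.015, 0.029, -0.001], [-0.009, -0.026, 0.025], 0.0491], [[-0.029, 0.058, -0.002], [-0.019, -0.052, 0.05], 0.0491], [[-0.044, 0.087, -0.002], [-0.028, -0.077, 0.075], 0.0491], [[-0.058, 0.116, -0.003], [-0.037, -0.103, 0.1], 0.0491], [[-0.072, 0.145, -0.004], [-0.047, -0.129, 0.1255], 0.0491]]}}

```text
t: 26.6
tcp_pos: [0.5515, -0.1318, 0.1814]
eef_rot: [0.044, 3.081, 0.11]
wrist_force: [-0.3, 0.3, -1.2]
gripper_width: 0.0493
finger_force: 18.1
```

Call:
{"name": "send_rows", "arguments": {"targets": [[[-0.015, 0.029, -0.001], [-0.013, -0.028, 0.0215], 0.0491], [[-0.029, 0.058, -0.002], [-0.025, -0.055, 0.043], 0.0491], [[-0.029, 0.058, -0.002], [-0.025, -0.055, 0.043], 0.0491], [[-0.029, 0.058, -0.002], [-0.025, -0.055, 0.043], 0.0491]]}}

```text
t: 27.0
tcp_pos: [0.5769, -0.1836, 0.1357]
eef_rot: [-0.039, -3.137, -0.161]
wrist_force: [0.8, 0.8, -0.8]
gripper_width: 0.0495
finger_force: 18.1
```

```bash
sed -i 's/cr(-1)/cr(1)/' f.py; python3 f.py; python3 - <<'E'
from h import *
s=observe();print((R.from_rotvec(s["eef_rot"]).inv()*roll(.1)).as_rotvec().round(3))
y=np.array([0,-.001,0])
plan([(cr(1,.05)+y,roll(.1)),(cr(1,.01)+y,roll(.1)),(cr(1,.004)+y,roll(.1))],.0491)
E
```

```text
27.0 cheese at [ 0.577  -0.1871  0.1599] tcp [ 0.5769 -0.1836  0.1357] J [ 0.67  0.55 -0.54  1.69  0.2   1.    1.63] W 0.0495 F 18.1 [ 0.8  0.8 -0.8]
scene 260
top 195
(array([ 0.5776, -0.1861,  0.1576, -0.0414, -0.0837]), np.float64(1.35))
(array([ 0.5846, -0.1884,  0.1632, -0.0567,  0.0209]), np.float64(2.12))
(array([ 0.5808, -0.1864,  0.1597, -0.0209,  0.0475]), np.float64(1.85))
target [ 0.5766 -0.187   0.031 ]
[0.001 0.004 0.002]
[[[0.0,0.002,0.001],[0.0006,-0.0052,0.0402],0.0491],[[0.001,0.004,0.002],[0.0011,-0.0104,0.0804],0.0491],[[0.001,0.004,0.002],[0.0012,-0.0144,0.1202],0.0491],[[0.001,0.004,0.002],[0.0012,-0.015,0.1261],0.0491]]
```

Call:
{"name": "send_rows", "arguments": {"targets": [[[0, 0.002, 0.001], [0, -0.005, 0.04], 0.0491], [[0.001, 0.004, 0.002], [0.001, -0.0095, 0.075], 0.0491], [[0.001, 0.004, 0.002], [0.001, -0.0125, 0.1], 0.0491], [[0.001, 0.004, 0.002], [0.001, -0.014, 0.115], 0.0491], [[0.001, 0.004, 0.002], [0.001, -0.0148, 0.123], 0.0491]]}}

```text
t: 27.6
tcp_pos: [0.5765, -0.1854, 0.0134]
eef_rot: [-0.039, -3.136, -0.156]
wrist_force: [0.2, -0.3, -1.4]
gripper_width: 0.0493
finger_force: 18.2
```

Call:
{"name": "send_rows", "arguments": {"targets": [[[0, 0, 0], [0, 0, 0.001], 0.0491]]}}

```text
t: 27.7
tcp_pos: [0.5767, -0.1857, 0.0128]
eef_rot: [-0.04, -3.136, -0.156]
wrist_force: [-0.5, -0.1, -1.6]
gripper_width: 0.0493
finger_force: 18.2
```

```bash
python3 - <<'E'
from h import *
st();print(cr(1))
E
```

```text
27.7 cheese at [ 0.5769 -0.1891  0.037 ] tcp [ 0.5767 -0.1857  0.0128] J [ 0.63  0.7  -0.48  1.76  0.29  0.78  1.58] W 0.0493 F 18.2 [-0.5 -0.1 -1.6]
[ 0.57660389 -0.18701325  0.031     ]
```

Call:
{"name": "send_rows", "arguments": {"targets": [[[0, 0, 0], [0, 0.0008, 0.001], 0.0491], [[0, 0, 0], [0, 0.0008, 0.002], 0.0491], [[0, 0, 0], [0, 0.0007, 0.003], 0.0491]]}}

```text
t: 28.0
tcp_pos: [0.5771, -0.1854, 0.0104]
eef_rot: [-0.041, -3.137, -0.155]
wrist_force: [-0.5, -0.7, -3.1]
gripper_width: 0.0493
finger_force: 18.2
```

Call:
{"name": "send_rows", "arguments": {"targets": [[[0, 0, 0], [0, 0, 0.001], 0.0491], [[0, 0, 0], [0, 0, 0.001], 0.0491]]}}

```text
t: 28.2
tcp_pos: [0.5769, -0.185, 0.009]
eef_rot: [-0.041, -3.136, -0.155]
wrist_force: [0.7, 1.0, 1.4]
gripper_width: 0.0492
finger_force: 18.4
```

Call:
{"name": "send_rows", "arguments": {"targets": [[[0, 0, 0], [0, 0, 0.001], 0.0491], [[0, 0, 0], [0, 0, 0.001], 0.0491]]}}

```text
t: 28.4
tcp_pos: [0.5772, -0.1844, 0.0083]
eef_rot: [-0.04, -3.137, -0.156]
wrist_force: [-0.4, 2.1, 5.4]
gripper_width: 0.0495
finger_force: 18.7
```

Call:
{"name": "send_rows", "arguments": {"targets": [[[0, 0, 0], [0, 0, 0], 0.0495], [[0, 0, 0], [0, 0, 0], 0.05], [[0, 0, 0], [0, 0, 0], 0.052], [[0, 0, 0], [0, 0, 0], 0.055], [[0, 0, 0], [0, 0, 0], 0.058]]}}

```text
t: 28.9
tcp_pos: [0.5762, -0.1855, 0.0073]
eef_rot: [-0.041, -3.135, -0.155]
wrist_force: [-0.5, 0.6, -0.1]
gripper_width: 0.0582
finger_force: 0.0
```

Call:
{"name": "send_rows", "arguments": {"targets": [[[0, 0, 0], [0, 0, 0], 0.058], [[0, 0, 0], [0, 0, -0.005], 0.058], [[0, 0, 0], [0, 0, -0.015], 0.058], [[0, 0, 0], [0, 0, -0.03], 0.058], [[0, 0, 0], [0, 0, -0.05], 0.058]]}}

```text
t: 29.4
tcp_pos: [0.5763, -0.19, 0.0584]
eef_rot: [-0.041, -3.135, -0.156]
wrist_force: [0.5, 0.5, 0.1]
gripper_width: 0.058
finger_force: 0.0
```

Call:
{"name": "send_rows", "arguments": {"targets": [[[0, 0, 0], [0, 0, -0.04], 0.06], [[0, 0, 0], [0, 0, -0.08], 0.05], [[0, 0, 0], [0, 0, -0.12], 0.04], [[0, 0, 0], [0.04, 0.02, -0.14], 0.02], [[0, 0, 0], [0.08, 0.04, -0.16], 0]]}}

```text
t: 29.9
tcp_pos: [0.4976, -0.1636, 0.2231]
eef_rot: [0.041, 3.137, 0.155]
wrist_force: [0.5, -0.3, -0.3]
gripper_width: 0.0116
finger_force: 0.0
```

Call:
{"name": "send_rows", "arguments": {"targets": [[[0, 0, 0], [0.03, 0.04, -0.02], 0], [[0, 0, 0], [0.03, 0.08, -0.04], 0], [[0, 0, 0], [0.03, 0.12, -0.06], 0]]}}

```text
t: 30.2
tcp_pos: [0.4698, -0.0484, 0.295]
eef_rot: [-0.042, -3.137, -0.152]
wrist_force: [0.5, -0.3, -0.9]
gripper_width: -0.0002
finger_force: 0.0
```

```bash
python3 - <<'E'
from h import *
from scipy.optimize import least_squares
s=st()
prof=lambda a:np.interp(np.abs(a),[0,25e-3,70e-3],[25e-3,25e-3,8e-3])
def fit(q,c0,yaw,pit):
    def f(v):
        u=R.from_euler("zy",[v[3],pit]).apply([1,0,0]);d=q-v[:3];a=d@u
        return (np.linalg.norm(d-np.outer(a,u),axis=1)-prof(a))*1e3
    s=least_squares(f,[*c0,yaw],loss="soft_l1",x_scale=[.01]*3+[.1]);return s.x.round(4),np.median(abs(s.fun)).round(2)
p=get_image("top");w=pts(p);g=p["image"].astype(int)
for sg in(-1,1):
    c=cr(sg);m=(np.linalg.norm((w-c)[...,:2],axis=2)<.07)&(abs(w[...,1]-c[1])<.026)&(w[...,2]>.027)&(w[...,2]<.075);q=w[m]
    print(sg,len(q),fit(q,c,BY,0),c.round(4))
save(p["image"][170:300,300:480].repeat(3,0).repeat(3,1),"g7.png")
E
```

```text
30.2 cheese at [ 0.4699 -0.0518  0.3192] tcp [ 0.4698 -0.0484  0.295 ] J [ 0.7   0.16 -0.69  1.81  0.01  1.21  1.55] W -0.0002 F 0.0 [ 0.5 -0.3 -0.9]
-1 496 (array([ 0.5742, -0.279 ,  0.0325, -0.0209]), np.float64(2.29)) [ 0.5744 -0.279   0.031 ]
1 106 (array([ 0.5776, -0.185 ,  0.0358, -0.0347]), np.float64(1.51)) [ 0.5766 -0.187   0.031 ]
```

View pics/g7.png

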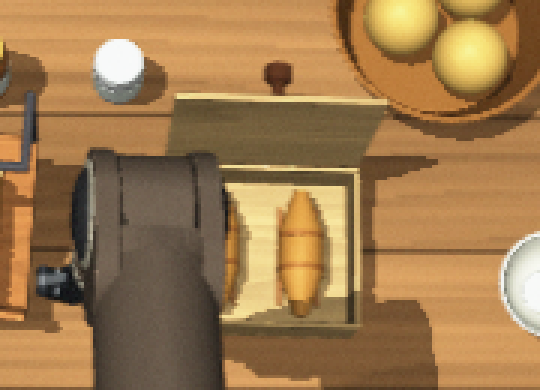

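```bash
cat >> h.py <<'E'
TIP=np.array([0,0,-.006])
H=np.array([.665,-.18,.070])
def lidtip(th,r=.14): return H+[-r*np.cos(th)+.008*np.sin(th)+.011,0,r*np.sin(th)+.008*np.cos(th)]
E
python3 - <<'E'
import h
from h import *
h.OFF=TIP
V=Rt(BY,0)
plan([((.56,-.1,.36),V),((.725,-.18,.33),V),((.725,-.18,.21),V)],0.0,dt=.045)
for t in np.arange(1.6,-.01,-.2):print(round(t,1),lidtip(t).round(3))
E
```

```text
[[[0.033,0.001,0.002],[-0.0298,-0.0173,-0.0199],0.0],[[0.066,0.003,0.004],[-0.0597,-0.0345,-0.0398],0.0],[[0.099,0.004,0.005],[-0.0895,-0.0518,-0.0597],0.0],[[0.099,0.004,0.005],[-0.1228,-0.0677,-0.0552],0.0],[[0.099,0.004,0.005],[-0.156,-0.0836,-0.0506],0.0]]
[[[-0.0,0.0,0.0],[-0.0334,-0.0152,0.006],0.0],[[-0.0,0.0,0.0],[-0.0668,-0.0304,0.0121],0.0],[[-0.0,0.0,0.0],[-0.1001,-0.0456,0.0181],0.0],[[-0.0,0.0,0.0],[-0.1001,-0.0456,0.0581],0.0],[[-0.0,0.0,0.0],[-0.1001,-0.0456,0.0981],0.0]]
[[[-0.0,0.0,0.0],[-0.0,-0.0,0.04],0.0]]
1.6 [ 0.688 -0.18   0.21 ]
1.4 [ 0.66  -0.18   0.209]
1.2 [ 0.633 -0.18   0.203]
1.0 [ 0.607 -0.18   0.192]
0.8 [ 0.584 -0.18   0.176]
0.6 [ 0.565 -0.18   0.156]
0.4 [ 0.55  -0.18   0.132]
0.2 [ 0.54  -0.18   0.106]
0.0 [ 0.536 -0.18   0.078]
```

Call:
{"name": "send_rows", "arguments": {"targets": [[[0.033, 0.001, 0.002], [-0.03, -0.017, -0.02], 0], [[0.066, 0.003, 0.004], [-0.06, -0.035, -0.04], 0], [[0.099, 0.004, 0.005], [-0.09, -0.052, -0.06], 0], [[0.099, 0.004, 0.005], [-0.123, -0.068, -0.055], 0], [[0.099, 0.004, 0.005], [-0.156, -0.084, -0.051], 0]]}}

```text
t: 30.75
tcp_pos: [0.626, -0.143, 0.3363]
eef_rot: [-0.048, -3.136, 0.002]
wrist_force: [-0.4, 0.8, 0.1]
gripper_width: 0.0001
finger_force: 0.0
```

Call:
{"name": "send_rows", "arguments": {"targets": [[[0, 0, 0], [-0.033, -0.015, 0.006], 0], [[0, 0, 0], [-0.067, -0.03, 0.012], 0], [[0, 0, 0], [-0.1, -0.046, 0.018], 0], [[0, 0, 0], [-0.1, -0.046, 0.018], 0], [[0, 0, 0], [-0.1, -0.046, 0.018], 0]]}}

```text
t: 31.25
tcp_pos: [0.7231, -0.1914, 0.315]
eef_rot: [-0.048, -3.132, -0.002]
wrist_force: [0.3, -0.8, 0.3]
gripper_width: -0.0002
finger_force: 0.0
```

```bash
python3 - <<'E'
import h
from h import *
from scipy.optimize import least_squares
s=st();r=R.from_rotvec(s["eef_rot"]);t=s["tcp_pos"]
prof=lambda a:np.interp(np.abs(a),[0,25e-3,70e-3],[25e-3,25e-3,8e-3])
for n in("scene","top"):
    p=get_image(n);w=pts(p);g=p["image"].astype(int)
    L=r.inv().apply((w-t).reshape(-1,3)).reshape(w.shape)
    m=(abs(L[...,0])<.025)&(abs(L[...,1])<.025)&(g.max(2)-g.min(2)<35)&(L[...,2]>-.08)&(L[...,2]<.05)
    print(n,m.sum(),"tip z pct",np.percentile(L[m][:,2],[90,97,100]).round(3),"x",np.median(L[m][:,0]).round(3),"y",np.percentile(L[m][:,1],[3,97]).round(3))
    if n=="top":
        for sg in(-1,1):
            c=cr(sg);k=(abs(w[...,0]-c[0])<.07)&(abs(w[...,1]-c[1])<.024)&(w[...,2]>.027)&(w[...,2]<.075);q=w[k]
            def f(v):
                u=R.from_euler("z",v[3]).apply([1,0,0]);d=q-v[:3];a=d@u
                return (np.linalg.norm(d-np.outer(a,u),axis=1)-prof(a))*1e3
            if len(q)>50:print(sg,len(q),least_squares(f,[*c,BY],loss="soft_l1",x_scale=[.01]*3+[.1]).x.round(4),c.round(4))
    kk=(abs(w[...,1]+.18)<.02)&(w[...,2]>.18)&(w[...,2]<.26)&(w[...,0]>.65)&(w[...,0]<.71)
    print("lid top z",np.percentile(w[kk][:,2],98).round(3),"x",np.median(w[kk][:,0]).round(3))
h.OFF=TIP
plan([((.725,-.18,.205),Rt(BY,0))],0.0)
save(p["image"][150:300,300:480].repeat(3,0).repeat(3,1),"g8.png")
E
```

```text
31.25 cheese at [ 0.7235 -0.1925  0.3394] tcp [ 0.7231 -0.1914  0.315 ] J [ 0.48  0.66 -0.57  1.07  0.33  1.51  1.53] W -0.0002 F 0.0 [ 0.3 -0.8  0.3]
scene 312 tip z pct [-0.019 -0.012 -0.007] x -0.011 y [-0.023  0.023]
lid top z 0.246 x 0.688
top 28 tip z pct [-0.027 -0.022 -0.016] x 0.007 y [0.01  0.025]
1 487 [ 0.5794 -0.1873  0.0325 -0.0241] [ 0.5766 -0.187   0.031 ]
lid top z 0.25 x 0.68
[[[0.0,-0.002,-0.002],[-0.0009,0.0036,0.0393],0.0],[[0.0,-0.004,-0.004],[-0.0018,0.0072,0.0786],0.0],[[0.0,-0.007,-0.006],[-0.0027,0.0108,0.1179],0.0]]
```

View pics/g8.png

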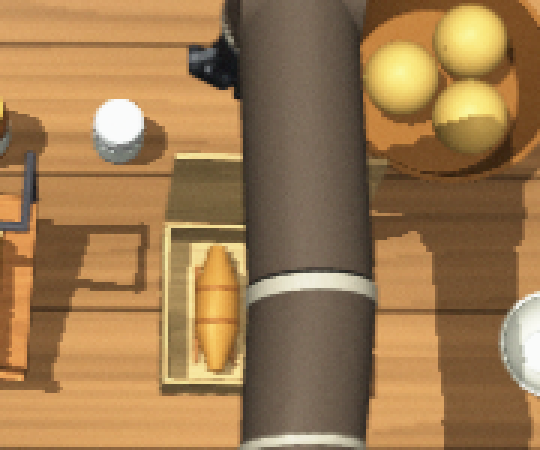

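Call:
{"name": "send_rows", "arguments": {"targets": [[[0, -0.002, -0.002], [-0.001, 0.004, 0.039], 0], [[0, -0.004, -0.004], [-0.002, 0.007, 0.078], 0], [[0, -0.007, -0.006], [-0.003, 0.011, 0.113], 0], [[0, -0.007, -0.006], [-0.003, 0.011, 0.113], 0]]}}

```text
t: 31.75
tcp_pos: [0.7224, -0.1794, 0.1988]
eef_rot: [-0.036, -3.134, -0.001]
wrist_force: [-0.9, 0.9, -1.3]
gripper_width: -0.0
finger_force: 0.0
```

```bash
python3 - <<'E'
import h
from h import *
h.OFF=TIP=np.array([0,0,-.008])
s=st();print((s["tcp_pos"]+R.from_rotvec(s["eef_rot"]).apply(h.OFF)).round(4))
V=Rt(BY,0)
plan([(lidtip(t),V) for t in (1.6,1.4,1.2,1.0,.8,.6,.4,.2,.07)],0.0,dt=.028)
E
```

```text
31.75 cheese at [ 0.7225 -0.1794  0.2068] tcp [ 0.7224 -0.1794  0.1988] J [ 0.49  0.71 -0.56  1.25  0.37  1.29  1.48] W -0.0 F 0.0 [-0.9  0.9 -1.3]
[ 0.7225 -0.1794  0.2068]
[[[0.0,-0.004,0.001],[0.0172,-0.0007,-0.0013],0.0],[[0.001,-0.008,0.001],[0.0343,-0.0014,-0.0027],0.0],[[0.001,-0.008,0.001],[0.0623,-0.002,-0.0021],0.0],[[0.001,-0.008,0.001],[0.0896,-0.0026,0.0041],0.0],[[0.001,-0.008,0.001],[0.1151,-0.0032,0.0155],0.0]]
[[[-0.0,0.0,0.0],[0.0229,-0.0006,0.0161],0.0],[[-0.0,0.0,0.0],[0.0422,-0.001,0.0365],0.0],[[-0.0,0.0,0.0],[0.057,-0.0014,0.0603],0.0],[[-0.0,0.0,0.0],[0.0668,-0.0016,0.0865],0.0],[[-0.0,0.0,0.0],[0.0702,-0.0017,0.1044],0.0]]
```

Call:
{"name": "send_rows", "arguments": {"targets": [[[0, -0.004, 0], [0.015, 0, -0.001], 0], [[0, -0.008, 0], [0.028, -0.001, -0.002], 0], [[0, -0.008, 0], [0.04, -0.001, -0.002], 0], [[0, -0.008, 0], [0.05, -0.002, -0.002], 0], [[0, -0.008, 0], [0.062, -0.002, -0.002], 0]]}}

```text
t: 32.25
tcp_pos: [0.6643, -0.1808, 0.2078]
eef_rot: [0.038, 3.129, -0.002]
wrist_force: [2.0, 0.9, 0.7]
gripper_width: 0.0001
finger_force: 0.9
```

Call:
{"name": "send_rows", "arguments": {"targets": [[[0, 0, 0], [0.014, 0, 0.003], 0], [[0, 0, 0], [0.027, 0, 0.006], 0], [[0, 0, 0], [0.04, 0, 0.011], 0], [[0, 0, 0], [0.053, 0, 0.018], 0]]}}

```text
t: 32.65
tcp_pos: [0.6112, -0.1799, 0.189]
eef_rot: [0.039, 3.13, -0.003]
wrist_force: [0.9, 0.3, 1.9]
gripper_width: 0.0
finger_force: 0.8
```

Call:
{"name": "send_rows", "arguments": {"targets": [[[0, 0, 0], [0.013, 0, 0.009], 0], [[0, 0, 0], [0.024, 0, 0.019], 0], [[0, 0, 0], [0.033, 0, 0.028], 0], [[0, 0, 0], [0.042, 0, 0.038], 0], [[0, 0, 0], [0.049, 0, 0.048], 0]]}}

```text
t: 33.15
tcp_pos: [0.5623, -0.1789, 0.1395]
eef_rot: [0.039, 3.132, -0.003]
wrist_force: [-0.2, 0.0, 1.2]
gripper_width: 0.0004
finger_force: 0.5
```

Call:
{"name": "send_rows", "arguments": {"targets": [[[0, 0, 0], [0.007, 0, 0.012], 0], [[0, 0, 0], [0.013, 0, 0.025], 0], [[0, 0, 0], [0.018, 0, 0.038], 0], [[0, 0, 0], [0.021, 0, 0.05], 0]]}}

```text
t: 33.55
tcp_pos: [0.5412, -0.1781, 0.0869]
eef_rot: [0.039, 3.134, -0.0]
wrist_force: [0.4, -0.1, 1.0]
gripper_width: -0.0002
finger_force: 0.4
```

```bash
cat > l.py <<'E'
from h import *
st()
p=get_image("scene");w=pts(p)
k=(abs(w[...,1]+.27)<.055)&(abs(w[...,0]-.58)<.065)&(w[...,2]>.06)&(w[...,2]<.2);q=w[k]
if len(q)>30:
    c=np.median(q,0);q=q[abs(q[:,2]-c[2])<.05];pf=np.polyfit(q[:,0],q[:,2],1);print(len(q),"slope (lid angle)",-np.arctan(pf[0]).round(3),"z@.58",np.polyval(pf,.58).round(4))
E
python3 l.py
```

```text
33.55 cheese at [ 0.5411 -0.1791  0.1113] tcp [ 0.5412 -0.1781  0.0869] J [ 0.67  0.54 -0.58  1.85  0.38  0.86  1.45] W -0.0002 F 0.4 [ 0.4 -0.1  1. ]
1756 slope (lid angle) 0.157 z@.58 0.0872
```

Lid at 0.157 rad, with light force. Press on down.

Call:
{"name": "send_rows", "arguments": {"targets": [[[0, 0, 0], [0, 0, 0.007], 0], [[0, 0, 0], [0, 0, 0.013], 0], [[0, 0, 0], [0, 0, 0.017], 0]]}}

```text
t: 33.9
tcp_pos: [0.5418, -0.1779, 0.0716]
eef_rot: [0.039, 3.134, -0.001]
wrist_force: [-16.9, 2.6, 50.0]
gripper_width: -0.0001
finger_force: 24.7
```

Call:
{"name": "send_rows", "arguments": {"targets": [[[0, 0, 0], [0, 0, 0.002], 0], [[0, 0, 0], [0, 0, 0.003], 0]]}}

```text
t: 34.1
tcp_pos: [0.5418, -0.1779, 0.0715]
eef_rot: [0.039, 3.134, -0.004]
wrist_force: [-18.9, 3.9, 51.3]
gripper_width: 0.0
finger_force: 25.0
```

```bash
python3 l.py
```

```text
34.1 cheese at [ 0.5418 -0.1788  0.096 ] tcp [ 0.5418 -0.1779  0.0715] J [ 0.65  0.56 -0.57  1.86  0.4   0.83  1.43] W 0.0 F 25.0 [-18.9   3.9  51.3]
1611 slope (lid angle) 0.049 z@.58 0.0778
```

Call:
{"name": "send_rows", "arguments": {"targets": [[[0, 0, 0], [0, 0, -0.01], 0], [[0, 0, 0], [0, 0, -0.04], 0], [[0, 0, 0], [0.03, 0.03, -0.07], 0], [[0, 0, 0], [0.06, 0.07, -0.1], 0], [[0, 0, 0], [0.08, 0.11, -0.12], 0]]}}

```text
t: 34.65
tcp_pos: [0.4664, -0.0728, 0.1843]
eef_rot: [0.041, 3.133, -0.001]
wrist_force: [0.2, 0.8, 1.0]
gripper_width: 0.0002
finger_force: 0.0
```

```bash
cat > m.py <<'E'
from h import *
st()
for n in("scene","top"):
    p=get_image(n);w=pts(p)
    b=R.from_euler("z",-BY).apply((w-[.5755,-.233,0]).reshape(-1,3)).reshape(w.shape)
    k=(abs(b[...,1])<.095)&(abs(b[...,0])<.08)&(b[...,2]>.05)&(b[...,2]<.095)&~((abs(b[...,1])<.025)&(b[...,0]<-.03));q=b[k]
    A=np.c_[q[:,0],q[:,1],np.ones(len(q))];x,*_=np.linalg.lstsq(A,q[:,2],rcond=None)
    for i in range(3):
        g=abs(A@x-q[:,2])<.006;x,*_=np.linalg.lstsq(A[g],q[g,2],rcond=None)
    print(n,g.sum(),"lid angle",-x[0].round(4),"roll",x[1].round(4),"z mid",x[2].round(4),"edge z",np.median(q[(q[:,0]<-.07)][:,2]).round(4),"hinge side",np.median(q[(q[:,0]>.065)][:,2]).round(4))
    save(p["image"],"m_"+n+".png")
E
python3 m.py
```

```text
34.65 cheese at [ 0.4664 -0.0738  0.2087] tcp [ 0.4664 -0.0728  0.1843] J [ 0.66  0.27 -0.71  1.98  0.21  0.96  1.39] W 0.0002 F 0.0 [0.2 0.8 1. ]
scene 2942 lid angle 0.0006 roll 0.0022 z mid 0.0766 edge z 0.0762 hinge side 0.0765
top 1982 lid angle -0.0031 roll -0.0007 z mid 0.0779 edge z 0.0776 hinge side 0.0785
```

Both cameras put the lid level (angle about 0, top at 76–78 mm) and the hand is clear of everything. Handing in.

```bash
python3 -c "
from bench import *
print(finish_job())"
```

```text
the job is handed in; nothing more can be done
None
```

Both spindle cheeses lie in the box cradles and the lid measured fully closed before I handed the job in, but no verdict came back. While placing the first cheese, the finger-force reading briefly hit 42 N against the 30 N limit. I think that was a fingertip on a cradle rib.

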